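Turn up the small-parts cup and load it into the job tray

ROBOT

A 7-joint arm with a two-finger parallel gripper is mounted at the origin on the work surface. World frame = base frame: x ahead of the robot, y to its left, z up, the work surface at z = 0. Lengths are in m, angles in rad, forces in N, time in s.
With the tool pointing down it reaches from about 0.4 to 0.85 m from the base axis. Payload 10.4 kg.
Tool frame: the origin (TCP) lies at the very end of the fingers, on their centre line; the grasp point (between the pads) lies 19 mm behind it; z points along the fingers, y is the line along which they close (so a half turn about z gives the same grasp; the last joint's range is limited). The gripper opens to 85 mm and grips with 20 to 120 N. Pads are 22 mm wide; open, the fingers measure 114 mm over their backs; the gripper's body (76 mm by 85 mm) begins 54 mm behind the grasp point. The pads swing forward as they close: fully open they stand 13 mm farther back than shut.
Start: joints at [-1.286, 0.332, -0.065, 1.46, 0.022, 1.35, -0.088], TCP at [0.189, 0.596, 0.231] pointing down, gripper open.
Joint ranges: [-2.6, 2.6], [-0.5, 2.12], [-1.47, 1.34], [0.16, 2.42], [-1.27, 4.41], [0.06, 2.06], [-2.6, 2.6]. Speed limits (rad/s): [2.22, 2.22, 2.79, 2.79, 3.14, 3.14, 3.14].

INTERFACE

Orientations are given as a unit quaternion [x, y, z, w].
In Python, from workcell import manip, optics gives the robot as it stands.
- The arm moves only by the tool jog_arm, never from a script. Its arguments are lists of equal length, an entry for each row: "dr": the turn, a rotation vector about the tool's x, y, z normalised to -1 to 1, where 1 is 4 degrees, a list of three; "translation": the shift along the tool's x, y, z normalised to -1 to 1, where 1 is 0.025 m, a list of three; "jaw": the opening, from 0 (shut) to 1 (fully open). A call has 1 to 10 rows; each row shifts and turns the commanded pose from where the row before left it, along the tool's axes as they then stand; what a row does not reach is not made up. A row lasts 1/10 s, in which the tool goes at most 50 mm and 8.59 degrees, less where a joint would pass 70% of its speed; a pose out of reach is approached as far as the arm can. A call with a number of a shift or a turn outside -1 to 1 is refused whole. A call with a gripper value outside its range is refused whole. The fingers move at their own pace and stop on an object; "squeeze" is the grip in N (left out, the last holds). Time passes only in rows, so rows that do not move let the fingers close. It gives the time, the measured TCP pose, the force, the opening and the grip force at its end, in the units of the state.
- manip.get_obs(): the state, without advancing time (a new reading comes with each control period).
- optics.camera(name): name is "scene" or "top" or "wrist"; returns a dict with "color" (400x640x3 uint8, red, green, blue), "mtx" (3x3 intrinsics, pixels), "k1" (the pictures are not rectified: a ray, as slopes to the right and down, at radius r is drawn at 1 + k1 r^2 times it, then the intrinsics apply), "R" (3x3) and "t" (3): a world point X has camera coordinates R X + t. Camera axes: x right, y down, z forward; pixel columns grow to the right and rows downward; lengths in m; the calibration is good to about 2 mm. A picture is of the moment at which its call begins. There is no depth.
- manip.hand_in(): hands the job in; it is judged then, once.
The state is a dict: "clock": time; "joint_pos": joint angles; "joint_velocities": joint speeds; "tau": joint torques, N m; "position": TCP position; "ee_rot": TCP orientation; "ft_force": force on the tool from outside, world axes, zero at the start; "torque": the same for the moment, N m; "grip_width": opening from 0.0 (shut) to 1.0 (fully open); "grasp_force": force on a finger pad.
Only numpy, scipy, OpenCV 4.12 (cv2) and the standard library are available. Lean on these libraries where they do the work, as an engineer would, in place of code of your own. Each camera call takes 0.05 s, during which the arm holds its last target. There are 200 camera calls.

TASK

The small steel parts cup has been left upside down on the bench. Without dropping it, turn it mouth-up and stand it on the floor of the empty compartment of the grey job tray, then put the loose hex bolt into the cup. Leave everything else on the bench and in the tray where it is.

Things in the scene. Friction and masses are not known exactly. Their poses are not given: they have to be found in the camera images.
- cup: Plain steel cup, a straight round beaker, no handle: 56 mm outside diameter, 76 mm tall, 2.5 mm wall, 4 mm bottom, about 0.13 kg. Origin at the centre of its bottom's outer face; z runs from the bottom to the open mouth, so it points down at the start (rim on the bench, origin 76 mm up). Laid gently on its side on the bench it stays put: the wall is slightly faceted.
- cup_mouth (a point): Centre of the cup's open mouth, in the plane of the rim, 76 mm from the cup's origin; the mouth is 51 mm wide inside.
- bolt: Dark steel hex-head bolt standing on its head on the bench, shank up: head 24 mm across flats and 10 mm high, shank 16 mm in diameter and 40 mm long, 50 mm in all, about 0.085 kg. Origin at the centre of the head's flat face, on the bench; z runs up the shank.
- bolt_mid (a point): Middle of the bolt, on its axis, 25 mm from the head's flat face.
- tray: Grey sheet-steel job tray fixed to the bench: 160 mm (its x) by 280 mm (its y), walls 15 mm high and 3 mm thick, floor 3 mm thick, with one partition of the same height across its middle. Origin under its centre, on the bench. The compartment on its -y side holds two lugs, that on its +y side is empty.
- tray_empty (a point): Centre of the floor of the tray's empty compartment, 3 mm above the bench; the compartment is 154 mm (x) by 135 mm (y) inside. Axes as the tray's.
- lug_a: Steel frame lug, a lying tube of 34 mm diameter and 70 mm length with a side branch, in the tray's other compartment; leave alone. Origin at the underside.
- lug_b: A second, shorter lug of the same kind, 60 mm long, in the same compartment; leave alone. Origin at the underside.
- canister: Closed steel canister with a neck groove and a small brass stud on top, 43 mm in diameter, 71 mm tall with the stud; leave alone. Origin at its underside.
- caliper: Sliding caliper lying flat, 200 mm long along its x, 12 mm high; leave alone. Origin at the bar's middle, on the bench.
- cutter: Orange tube cutter with a blue knob, lying flat, 185 mm long along its x, 30 mm high; leave alone. Origin under its frame.
- mouse: Black computer mouse, 105 by 60 mm, 34 mm high; leave alone. Origin at its underside.
- offcut: Offcut of steel tube standing on end, 38 mm in diameter, 110 mm tall, beyond the tray; leave alone. Origin at its underside.
- tumbler: Steel drinking tumbler with a closed black lid, 76 mm in diameter, 216 mm tall, beyond the tray; leave alone. Origin at its underside.
Not all that is in view belongs to the job. Leave any red look-alike of the cup alone. There is more than one size of the bolt; the job needs the smaller.

How it is judged:
By the outcome, as a careful person would: the job done as asked, in the order asked, and still so for the second after the job is handed in, with the robot touching nothing.
It also fails if it takes over 67 s, if anything falls off the work surface, if the arm or the gripper's body presses on something with over 40 N, if the wrist force passes 120 N, or if a joint passes its speed limit or range.

## Working session

There is one attempt and no reset: what is moved stays moved. The work goes in short steps, Python scripts to look and compute and a tool call to move; the robot and the scene stay as the last step left them, time stands still between calls to the robot, and variables do not carry over. Pictures are saved under pics/ and viewed, at most 10 in all, crops included, and the job is handed in when it is done.

Besides the shell and the picture viewer there is one more tool, called after "Request:" as a command line: name --argument value ..., lists and objects as JSON in quotes. jog_arm: Moves the arm, as the interface text tells. Scaled input: -1 to 1 covers 0.025 m each way for a shift and 4 degrees each way for a turn. Its arguments: {"type":"object","properties":{"dr":{"type":"array","items":{"type":"array","items":{"type":"number"}}},"translation":{"type":"array","items":{"type":"array","items":{"type":"number"}}},"jaw":{"type":"array","items":{"type":"number"}},"squeeze":{"type":"number"}},"required":["dr","translation","jaw"]}

```bash
ls; mkdir -p pics; cat > h.py <<'E'
import numpy as np, cv2
from workcell import manip, optics
from scipy.spatial.transform import Rotation as Ro
def snap(n,f):
    c=optics.camera(n); cv2.imwrite('pics/'+f+'.png',c['color'][:,:,::-1]); np.savez('pics/'+f+'.npz',**{k:c[k] for k in('color','mtx','k1','R','t')}); return c
def load(f): return dict(np.load('pics/'+f+'.npz'))
def ray(c,uv):
    p=np.linalg.inv(c['mtx'])@[uv[0],uv[1],1]; d=p[:2]; x=d.copy()
    for _ in range(20): x=d/(1+float(c['k1'])*(x@x))
    R=c['R']; v=R.T@[x[0],x[1],1]; return -R.T@c['t'], v/np.linalg.norm(v)
def plane(c,uv,z):
    o,v=ray(c,uv); return o+v*(z-o[2])/v[2]
def tri(*cu):
    A=np.zeros((3,3));b=np.zeros(3);L=[]
    for c,uv in cu:
        o,v=ray(c,uv);P=np.eye(3)-np.outer(v,v);A+=P;b+=P@o;L.append((o,P))
    x=np.linalg.solve(A,b); return x,[float(np.linalg.norm(P@(x-o))) for o,P in L]
def proj(c,X):
    q=c['R']@np.array(X)+c['t'];x=q[:2]/q[2];x=x*(1+float(c['k1'])*(x@x));return (c['mtx']@[x[0],x[1],1])[:2]
E
python3 - <<'E'
from h import *
for n in('scene','top','wrist'):
    c=snap(n,n+'0'); print(n,c['mtx'][0,0],c['k1'],-c['R'].T@c['t'],c['R'][2])
print(manip.get_obs())
a=np.vstack([load('scene0')['color'],load('top0')['color']])
cv2.imwrite('pics/both.png',cv2.resize(a,(480,600))[:,:,::-1])
E
```

```text
pics
scene 419.18016534197375 0.021956779171406465 [ 1.47309864 -0.30682149  0.7087591 ] [-0.7730414   0.33217562 -0.54043164]
top 406.90964168568445 -0.013249648912104093 [0.49472078 0.07172523 1.25511162] [ 0.05915066 -0.01652828 -0.99811223]
wrist 327.6879261060156 -0.01977940574053862 [0.11930362 0.61768707 0.37340383] [ 0.27300841 -0.08832808 -0.9579481 ]
{'clock': 0.15, 'joint_pos': array([-1.28563264,  0.33268784, -0.0647017 ,  1.46074118,  0.02159699,
        1.34989366, -0.08849964]), 'joint_velocities': array([-0.00108306, -0.00164043,  0.00015347, -0.00306275, -0.00041791,
        0.0017474 , -0.00047186]), 'tau': array([ 1.01321450e-03, -6.25828815e+01,  4.94055566e-02, -3.91851962e+01,
        1.63523474e-02,  7.48664781e-03,  9.88852946e-06]), 'position': array([0.18924339, 0.59536843, 0.23072642]), 'ee_rot': array([ 1.53266302e-01,  9.88184787e-01, -5.14093439e-04, -5.88173276e-05]), 'ft_force': array([-0.0751802 , -0.22228869, -0.67595255]), 'torque': array([-0.03521921, -0.0447291 ,  0.01262318]), 'grasp_force': 0.0, 'grip_width': 0.9999340652851985}
```

View pics/scene0.png

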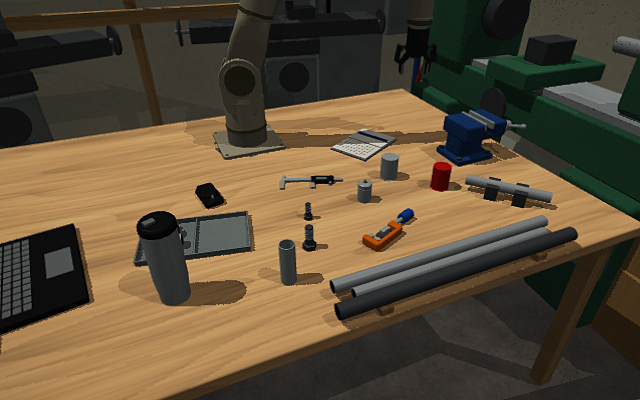

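View pics/top0.png

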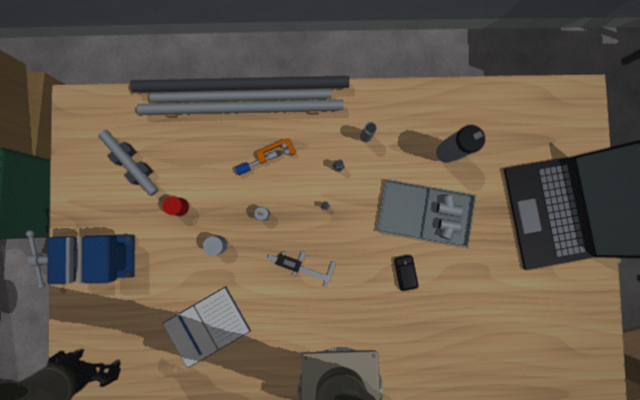

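The scene view shows the grey cup at (389,166), the red decoy at (441,176), the small bolt at (308,211), the large bolt at (309,237) and the tray around (195,238). In the top view they're at: cup (214,244), small bolt (325,206), large bolt (339,166), and the tray's empty half around (402,211), on its left (+y) side.

```bash
python3 - <<'E'
from h import *
s,t=load('scene0'),load('top0')
def crop(c,u,v,w,h,W,H): return cv2.resize(np.ascontiguousarray(c['color'][v:v+h,u:u+w]),(W,H),interpolation=cv2.INTER_CUBIC)
a=np.hstack([crop(s,370,145,40,45,400,300) if 0 else crop(s,370,145,40,40,300,300),crop(s,290,195,40,40,300,300)])
b=np.hstack([crop(t,194,224,40,40,300,300),crop(t,305,186,40,40,300,300)])
cv2.imwrite('pics/crops.png',np.vstack([a,b])[:,:,::-1])
# tray corners from top and rough tri
print('cup',tri((s,(389,158)),(t,(214,244))))
print('bolt',tri((s,(308,203)),(t,(325,206))))
for p in [(382,180),(475,190),(469,246),(375,232)]: print(plane(t,p,.015))
hsv=cv2.cvtColor(t['color'],cv2.COLOR_RGB2HSV)
m=((hsv[:,:,1]<70)&(hsv[:,:,2]>60)).astype(np.uint8)
n,l,st,ce=cv2.connectedComponentsWithStats(m)
for i in range(1,n):
    if st[i,4]>60: print(st[i],ce[i])
E
```

```text
cup (array([0.44999465, 0.35773028, 0.07231674]), [0.0007997942673878439, 0.0007997942673878728])
bolt (array([0.55356302, 0.03470517, 0.04744701]), [0.001805963542761386, 0.0018059635427613613])
[ 0.63019359 -0.14516864  0.015     ]
[ 0.592707   -0.43175803  0.015     ]
[ 0.42151402 -0.40509937  0.015     ]
[ 0.47152405 -0.11836117  0.015     ]
[    0    18   499    67 26063] [246.76176956  50.03786978]
[560  18  31  13 206] [575.45145631  25.43203883]
[603  18  33  14 205] [617.05365854  23.14146341]
[601  34  18  10 120] [608.625       39.56666667]
[214  81  45   4  98] [236.51020408  82.28571429]
[152  82  61   4 107] [184.56074766  83.17757009]
[ 136   88  208   27 4299] [239.56199116 101.34682484]
[362 121  15  21 103] [369.55339806 130.2038835 ]
[  99  130   60   66 1046] [128.00573614 162.45124283]
[266 150  16  10  97] [273.29896907 154.68041237]
[334 160  10  11  64] [339.046875 164.609375]
[ 539  166   46   91 1856] [559.27909483 212.37769397]
[ 377  179   99   68 4640] [424.42047414 212.46336207]
[518 199  24  35 630] [529.24603175 215.81269841]
[253 206  17  15 194] [260.99484536 213.29381443]
[   0  230   61  152 6078] [ 25.14758144 309.19792695]
[202 235  26  21 410] [214.40731707 245.34878049]
[ 62 237  12  48 334] [ 68.99401198 260.        ]
[ 76 236  26  48 264] [ 79.88636364 261.33333333]
[298 251  38  36 358] [316.34916201 270.0698324 ]
[267 254  11   9  64] [272.0625  257.96875]
[283 259  13   9  63] [289.03174603 262.93650794]
[618 258  22  72 771] [628.28404669 281.48638132]
[ 162  286   89   82 3756] [206.36874334 326.63977636]
[ 298  347   85   53 2481] [340.37122128 369.23538896]
```

View pics/crops.png

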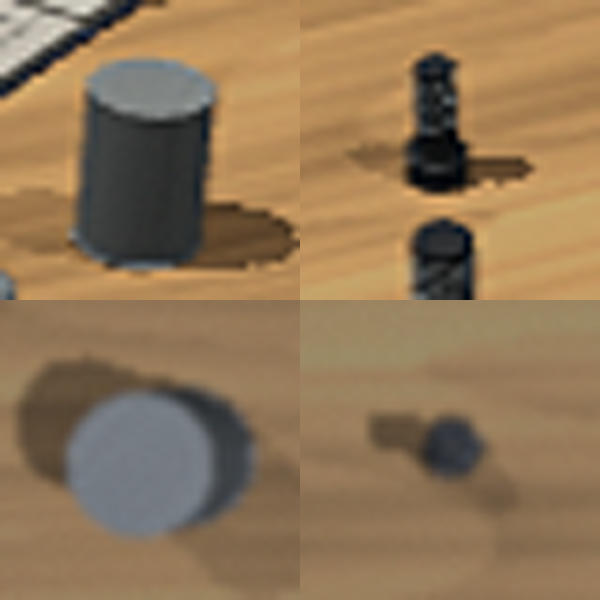

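The crops put the cup's flat bottom at about scene (389.6,156.6) and top (212.2,245.3). The bolt tip is at about scene (307.6,203) and top (324.9,205). Next I'll refine these points and look at the tray corners.

```bash
cat >> h.py <<'E'
def go(P,Rt):
    "rotation (tool-frame rotvec, units of 4deg) then translation in the new tool frame (units of 25mm)"
    o=manip.get_obs();R0=Ro.from_quat(o['ee_rot']);rv=(R0.inv()*Ro.from_matrix(Rt)).as_rotvec(degrees=True)/4
    d=np.array(P)-o['position'];print('t',round(o['clock'],2),'pos',o['position'].round(4),'rot units',rv.round(2),'trans units old frame',(R0.inv().apply(d)/.025).round(2),'new frame',(Rt.T@d/.025).round(2))
def tool(az,tilt):
    "tool x outward along az, tilt forward (deg)"
    a=np.radians(az);t=np.radians(tilt);f=np.array([np.cos(a),np.sin(a),0]);z=np.array([0,0,1.])
    tz=f*np.sin(t)-z*np.cos(t);tx=f*np.cos(t)+z*np.sin(t);return np.stack([tx,np.cross(tz,tx),tz],1)
E
python3 - <<'E'
from h import *
s,t=load('scene0'),load('top0')
print('cup',tri((s,(389.6,156.6)),(t,(212.2,245.3))),'bolt',tri((s,(307.6,203)),(t,(324.9,205.1))))
def crop(c,u,v,w,h,W,H): return cv2.resize(np.ascontiguousarray(c['color'][v:v+h,u:u+w]),(W,H),interpolation=cv2.INTER_CUBIC)
a=np.vstack([crop(s,130,200,130,70,557,300),crop(t,365,170,120,65+0,557,300)])
cv2.imwrite('pics/tray.png',cv2.convertScaleAbs(a[:,:,::-1],alpha=1.4))
c=np.array([.45,.358]);az=np.degrees(np.arctan2(c[1],c[0]));print('az',az)
R=tool(az,0);go([*(c-R[:2,0]*.16),.21],R)
E
```

```text
cup (array([0.44638648, 0.36213155, 0.07478585]), [0.0005683571575541872, 0.0005683571575541034]) bolt (array([0.55575651, 0.0339121 , 0.04903434]), [0.0006577685170865252, 0.0006577685170864737])
az 38.50419815458237
t 0.15 pos [0.1892 0.5954 0.2307] rot units [-1.000e-02  2.000e-02  3.097e+01] trans units old frame [ -9.25 -11.2    0.84] new frame [-4.15 13.92  0.83]
```

View pics/tray.png

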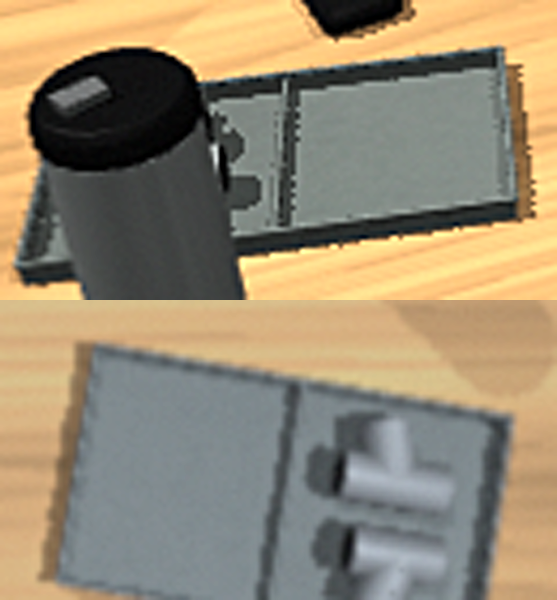

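The tray crop shows the rim corners of the empty half at scene (250.6,247.8), (247.1,211.7) and top (385.5,179.8), (377.5,230.7). The partition ends are at scene (196,253), (197,219) and top (429,188), (422,234).

```bash
python3 - <<'E'
from h import *
s,t=load('scene0'),load('top0')
P=[]
for a,b in [((250.6,247.6),(385.2,179.5)),((247,211.6),(377.2,230.6)),((196,253),(428.8,187.8)),((197,219),(422,234))]:
    p,e=tri((s,a),(t,b));P.append(p);print(p.round(4),np.round(e,4))
P=np.array(P);print('centre',P.mean(0),'lens',np.linalg.norm(P[0]-P[1]),np.linalg.norm(P[0]-P[2]),np.linalg.norm(P[1]-P[3]))
c=P.mean(0); 
for z in(.003,): print(proj(s,[c[0],c[1],z]),proj(t,[c[0],c[1],z]))
E
```

```text
[ 0.6326 -0.1549  0.0089] [0.0014 0.0014]
[ 0.476  -0.1241  0.0121] [0.0016 0.0016]
[ 0.6034 -0.2873  0.0132] [0.0019 0.0019]
[ 0.462  -0.2611  0.016 ] [0.0007 0.0007]
centre [ 0.54348104 -0.20682725  0.01255339] lens 0.15955811902263164 0.1356625563427033 0.1377408667542631
[222.9197541 234.5593594] [402.16265476 207.88740076]
```

Request:
jog_arm --translation '[[-0.9,-1,0],[-0.9,-1,0],[-0.9,-1,0],[-0.9,-1,0],[-0.9,-1,0],[-0.9,-1,0],[-0.9,-1,0],[-0.9,-1,0],[-0.9,-1,0],[-0.9,-1,0]]' --dr '[[0,0,1],[0,0,1],[0,0,1],[0,0,1],[0,0,1],[0,0,1],[0,0,1],[0,0,1],[0,0,1],[0,0,1]]' --jaw '[1,1,1,1,1,1,1,1,1,1]'

```text
clock: 1.15
position: [0.2257, 0.2665, 0.231]
ee_rot: [0.484, 0.875, -0.0, -0.0]
ft_force: [0.4, 0.2, 0.3]
grip_width: 1.003
grasp_force: 0.0
```

Request:
jog_arm --translation '[[0,0,0],[0,0,0],[0,0,0],[0,0,0],[0,0,0],[0,0,0],[0,0,0],[0,0,0],[0,0,0],[0,0,0]]' --dr '[[0,0,1],[0,0,1],[0,0,1],[0,0,1],[0,0,1],[0,0,1],[0,0,1],[0,0,1],[0,0,1],[0,0,1]]' --jaw '[1,1,1,1,1,1,1,1,1,1]'

```text
clock: 2.15
position: [0.2257, 0.2679, 0.2312]
ee_rot: [0.754, 0.657, -0.0, -0.0]
ft_force: [-0.2, -0.2, -0.9]
grip_width: 1.0
grasp_force: 0.0
```

Request:
jog_arm --translation '[[1,0,0],[1,0,0],[1,0,0],[1,0,0],[0,0,0],[0,0,0],[0,0,0],[0,0,0],[0,0,0],[0,0,0]]' --dr '[[0,0,1],[0,0,0],[0,0,0],[0,0,0],[0,1,0],[0,1,0],[0,1,0],[0,1,0],[0,1,0],[0,1,0]]' --jaw '[1,1,1,1,1,1,1,1,1,1]'

```text
clock: 3.15
position: [0.2443, 0.3661, 0.2313]
ee_rot: [0.758, 0.618, 0.162, -0.132]
ft_force: [-0.3, -0.0, 0.8]
grip_width: 0.999
grasp_force: 0.0
```

```bash
python3 - <<'E'
from h import *
o=manip.get_obs();print(o['joint_pos'].round(2),Ro.from_quat(o['ee_rot']).as_matrix().round(3))
c=np.array([.4464,.3621]);az=np.degrees(np.arctan2(c[1],c[0]))
for tl in (55,62):
  R=tool(az,tl);G=np.array([*c,.045])+R[:,2]*.019
  print(tl);go(G,R);go(G-R[:,2]*.11,R)
E
```

```text
[-0.98 -0.37  0.02  2.21 -0.19  0.92 -1.08] [[ 0.184  0.979  0.083]
 [ 0.894 -0.202  0.401]
 [ 0.409  0.    -0.912]]
55
t 3.15 pos [0.2443 0.3661 0.2313] rot units [-6.33  7.4   7.66] trans units old frame [-1.45  8.34  8.  ] new frame [-2.56  5.22 10.1 ]
t 3.15 pos [0.2443 0.3661 0.2313] rot units [-6.33  7.4   7.66] trans units old frame [-2.96  6.06  4.56] new frame [-2.56  5.22  5.7 ]
62
t 3.15 pos [0.2443 0.3661 0.2313] rot units [-6.83  9.08  7.31] trans units old frame [-1.38  8.37  7.94] new frame [-3.68  5.22  9.71]
t 3.15 pos [0.2443 0.3661 0.2313] rot units [-6.83  9.08  7.31] trans units old frame [-3.28  5.91  4.83] new frame [-3.68  5.22  5.31]
```

Request:
jog_arm --translation '[[0,0,0],[0,0,0],[0,0,0],[0,0,0],[0,0,0],[0,0,0],[0,0,0],[0,0,0],[0,0,0]]' --dr '[[-0.79,0.925,0.958],[-0.79,0.925,0.958],[-0.79,0.925,0.958],[-0.79,0.925,0.958],[-0.79,0.925,0.958],[-0.79,0.925,0.958],[-0.79,0.925,0.958],[-0.79,0.925,0.958],[0,0,0]]' --jaw '[1,1,1,1,1,1,1,1,1]'

```text
clock: 4.05
position: [0.271, 0.4142, 0.2367]
ee_rot: [0.845, 0.331, 0.397, -0.136]
ft_force: [0.2, 0.1, 0.1]
grip_width: 1.003
grasp_force: 0.0
```

Request:
jog_arm --translation '[[-0.4,0.87,0.5],[-0.4,0.87,0.5],[-0.4,0.87,0.5],[-0.4,0.87,0.5],[-0.4,0.87,0.5],[-0.4,0.87,0.5],[0,0,0.9],[0,0,0.9],[0,0,0.9],[0,0,0]]' --dr '[[0,0,0],[0,0,0],[0,0,0],[0,0,0],[0,0,0],[0,0,0],[0,0,0],[0,0,0],[0,0,0],[0,0,0]]' --jaw '[1,1,1,1,1,1,1,1,1,1]'

```text
clock: 5.05
position: [0.3842, 0.4118, 0.1463]
ee_rot: [0.855, 0.336, 0.375, -0.125]
ft_force: [0.5, -0.5, -0.1]
grip_width: 1.0
grasp_force: 0.0
```

```bash
python3 - <<'E'
from h import *
o=manip.get_obs();print(o['joint_pos'].round(2),Ro.from_quat(o['ee_rot']).as_matrix().round(3))
c=np.array([.4464,.3621]);az=np.degrees(np.arctan2(c[1],c[0]))
R=tool(az,55);G=np.array([*c,.045])+R[:,2]*.019;go(G,R)
w=snap('wrist','w1');print(proj(w,[*c,.076]))
E
```

```text
[ 0.46 -0.3  -1.37  2.36 -0.86  0.08 -1.  ] [[ 0.493  0.668  0.558]
 [ 0.48  -0.744  0.465]
 [ 0.725  0.039 -0.687]]
t 5.05 pos [0.3842 0.4118 0.1463] rot units [-0.2   2.1   0.89] trans units old frame [-2.56  2.99  4.  ] new frame [-2.93  3.11  3.64]
[426.34456014 276.65490907]
```

View pics/w1.png

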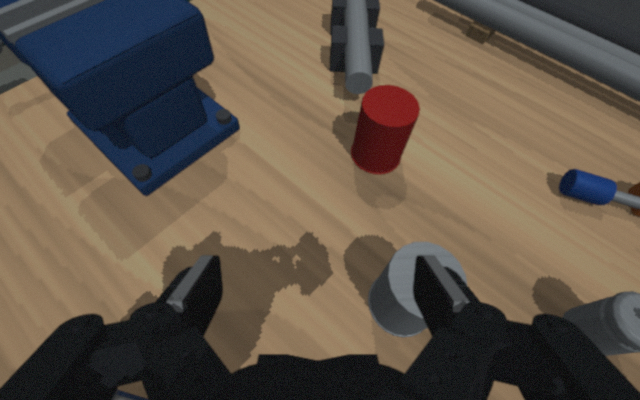

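The wrist view shows the cup at (425,275), matching the projected (426,277). Forward tilt is up against the joint limits here (q4 and q6), so I'll back off. I'll tilt sideways by rolling the forearm instead, with the closing axis radial.

Request:
jog_arm --translation '[[0.7,0,-0.7],[0.7,0,-0.7],[0.7,0,-0.7],[0.7,0,-0.7],[0,0,0],[0,0,0],[0,0,0],[0,0,0],[0,0,0],[0,0,0]]' --dr '[[0,0,0],[0,-1,0],[0,-1,0],[0,-1,0],[0,-1,0],[0,-1,0],[0,-1,0],[0,-1,0],[0,-1,0],[0,-1,0]]' --jaw '[1,1,1,1,1,1,1,1,1,1]'

```text
clock: 6.1
position: [0.3599, 0.3909, 0.2598]
ee_rot: [0.927, 0.359, 0.104, -0.021]
ft_force: [0.3, 0.4, -0.1]
grip_width: 1.008
grasp_force: 0.0
```

```bash
python3 - <<'E'
from h import *
o=manip.get_obs();print(o['joint_pos'].round(2))
c=np.array([.4464,.3621]);az=np.degrees(np.arctan2(c[1],c[0]))
R=tool(az+90,0);go([.47,.34,.25],R)
E
```

```text
[ 0.92 -0.5  -1.46  1.79 -0.53  1.22 -1.28]
t 6.1 pos [0.3599 0.3909 0.2598] rot units [  2.69  -2.02 -21.6 ] trans units old frame [1.75 4.45 0.94] new frame [-4.36  2.14  0.39]
```

Request:
jog_arm --translation '[[0.35,0.9,0.2],[0.35,0.9,0.2],[0.35,0.9,0.2],[0.35,0.9,0.2],[0.35,0.9,0.2],[0,0,0],[0,0,0],[0,0,0],[0,0,0],[0,0,0]]' --dr '[[0,0,0],[0,0,0],[0,0,0],[0,0,0],[0,0,0],[0.12,-0.09,-1],[0.12,-0.09,-1],[0.12,-0.09,-1],[0.12,-0.09,-1],[0.12,-0.09,-1]]' --jaw '[1,1,1,1,1,1,1,1,1,1]'

```text
clock: 7.1
position: [0.4349, 0.311, 0.2652]
ee_rot: [0.849, 0.518, 0.104, -0.019]
ft_force: [-0.7, 0.7, -0.2]
grip_width: 1.005
grasp_force: 0.0
```

Request:
jog_arm --translation '[[0,0,0],[0,0,0],[0,0,0],[0,0,0],[0,0,0],[0,0,0],[0,0,0],[0,0,0],[0,0,0],[0,0,0]]' --dr '[[0.12,-0.09,-1],[0.12,-0.09,-1],[0.12,-0.09,-1],[0.12,-0.09,-1],[0.12,-0.09,-1],[0.12,-0.09,-1],[0.12,-0.09,-1],[0.12,-0.09,-1],[0.12,-0.09,-1],[0.12,-0.09,-1]]' --jaw '[1,1,1,1,1,1,1,1,1,1]'

```text
clock: 8.1
position: [0.4153, 0.2977, 0.2731]
ee_rot: [0.622, 0.781, 0.066, 0.002]
ft_force: [-0.1, 0.1, -0.1]
grip_width: 1.002
grasp_force: 0.0
```

```bash
python3 - <<'E'
from h import *
o=manip.get_obs();print(o['joint_pos'].round(2))
c=np.array([.4464,.3621]);az=np.degrees(np.arctan2(c[1],c[0]))
R=tool(az+90,0);go([.47,.34,.25],R)
R=tool(az+90,48);G=np.array([*c,.045])+R[:,2]*.019;go(G-R[:,2]*.11,R);go(G,R)
E
```

```text
[ 1.2  -0.5  -1.46  1.75 -0.58  1.37  0.05]
t 8.1 pos [0.4153 0.2977 0.2731] rot units [ 1.74 -0.78 -6.52] trans units old frame [1.07 2.39 1.27] new frame [-0.06  2.76  0.93]
t 8.1 pos [0.4153 0.2977 0.2731] rot units [ 4.35 11.   -5.38] trans units old frame [-0.74  2.26  6.93] new frame [-5.97  2.59  3.37]
t 8.1 pos [0.4153 0.2977 0.2731] rot units [ 4.35 11.   -5.38] trans units old frame [1.96 0.51 9.93] new frame [-5.97  2.59  7.77]
```

```bash
cat > fk.py <<'E'
import numpy as np, itertools
from scipy.spatial.transform import Rotation as Ro
D=[([-1.28563264,.33268784,-.0647017,1.46074118,.02159699,1.34989366,-.08849964],[.18924,.59537,.23073],[.153266,.988185,-.000514,-.0000588]),
([-.98,-.37,.02,2.21,-.19,.92,-1.08],[.2443,.3661,.2313],[.758,.618,.162,-.132]),
([.46,-.3,-1.37,2.36,-.86,.08,-1.],[.3842,.4118,.1463],[.855,.336,.375,-.125]),
([.92,-.5,-1.46,1.79,-.53,1.22,-1.28],[.3599,.3909,.2598],[.927,.359,.104,-.021]),
([1.2,-.5,-1.46,1.75,-.58,1.37,.05],[.4153,.2977,.2731],[.622,.781,.066,.002])]
AX='zyzyzyz'
def frames(q,s):
    R=Ro.identity();L=[]
    for i in range(7): R=R*Ro.from_euler(AX[i],s[i]*q[i]);L.append(R)
    return L
E
python3 - <<'E'
from fk import *
best=[]
for s in itertools.product([1,-1],repeat=7):
    C=[frames(q,s)[-1].inv()*Ro.from_quat(r) for q,p,r in D]
    m=Ro.concatenate(C).mean();e=np.degrees(max((m.inv()*c).magnitude() for c in C));best.append((e,s,m.as_rotvec(degrees=True).round(1)))
best.sort(key=lambda b:b[0]);print(best[:3])
s=best[0][1]
A=[];b=[]
for q,p,r in D:
    L=frames(q,s);A.append(np.hstack([np.array([[0],[0],[1]])]+[L[i].as_matrix()[:,k] for i,k in []] + [L[1].as_matrix()[:,[0,2]],L[3].as_matrix()[:,[0,2]],L[6].as_matrix()[:,2:]]));b.append(p)
x,res,_,_=np.linalg.lstsq(np.vstack(A),np.hstack(b),rcond=None);print(x.round(4),np.abs(np.vstack(A)@x-np.hstack(b)).reshape(-1,3).max(1).round(4))
E
```

```text
[(np.float64(0.6347194557299), (-1, 1, -1, 1, -1, 1, -1), array([-0.1,  0. , 90. ])), (np.float64(50.15124258033653), (-1, -1, -1, -1, 1, 1, 1), array([ 94.9, 110.4, -33. ])), (np.float64(55.328752919143554), (-1, -1, -1, 1, -1, 1, -1), array([ -9.7, -11.2,  79.3]))]
[ 0.2031  0.0302  0.42   -0.0327  0.4645  0.2951] [0.0419 0.0269 0.0124 0.0026 0.0044]
```

```bash
python3 - <<'E'
from fk import *
s=(-1,1,-1,1,-1,1,-1)
def fit(cols):
    A=[];b=[]
    for q,p,r in D:
        L=[l.as_matrix() for l in frames(q,s)]
        A.append(np.stack([np.array([0,0,1.])]+[L[i][:,k] for i,k in cols],1));b.append(p)
    A=np.vstack(A);b=np.hstack(b);x=np.linalg.lstsq(A,b,rcond=None)[0];return x,np.abs(A@x-b).max()
base=[(1,2),(3,2),(6,2)]
ex=[(0,0),(0,1),(1,0),(1,1),(2,0),(2,1),(3,0),(3,1),(4,0),(4,1),(5,0),(5,1)]
out=[]
for n in(1,2,3):
    for e in itertools.combinations(ex,n):
        x,r=fit(base+list(e));out.append((r,n,e,x.round(3)))
for n in (1,2,3):
    for o in sorted([o for o in out if o[1]==n],key=lambda o:o[0])[:4]: print(o)
E
```

```text
(np.float64(0.012195097109380437), 1, ((4, 1),), array([ 0.264,  0.475,  0.478,  0.367, -0.043]))
(np.float64(0.012195097109380743), 1, ((5, 1),), array([ 0.264,  0.475,  0.478,  0.367, -0.043]))
(np.float64(0.014122514262591923), 1, ((3, 1),), array([ 0.23 ,  0.463,  0.48 ,  0.334, -0.039]))
(np.float64(0.01412251426259209), 1, ((2, 1),), array([ 0.23 ,  0.463,  0.48 ,  0.334, -0.039]))
(np.float64(0.0030844642564502034), 2, ((0, 1), (3, 1)), array([ 0.259,  0.45 ,  0.49 ,  0.345, -0.021, -0.024]))
(np.float64(0.0030844642564504254), 2, ((1, 1), (3, 1)), array([ 0.259,  0.45 ,  0.49 ,  0.345, -0.021, -0.024]))
(np.float64(0.0030844642564505365), 2, ((0, 1), (2, 1)), array([ 0.259,  0.45 ,  0.49 ,  0.345, -0.021, -0.024]))
(np.float64(0.0030844642564507585), 2, ((1, 1), (2, 1)), array([ 0.259,  0.45 ,  0.49 ,  0.345, -0.021, -0.024]))
(np.float64(0.002473500775041604), 3, ((1, 1), (3, 1), (5, 0)), array([ 0.258,  0.449,  0.489,  0.344, -0.021, -0.024, -0.001]))
(np.float64(0.0024735007750418814), 3, ((0, 1), (2, 1), (5, 0)), array([ 0.258,  0.449,  0.489,  0.344, -0.021, -0.024, -0.001]))
(np.float64(0.0024735007750418814), 3, ((0, 1), (3, 1), (5, 0)), array([ 0.258,  0.449,  0.489,  0.344, -0.021, -0.024, -0.001]))
(np.float64(0.0024735007750418814), 3, ((1, 1), (2, 1), (5, 0)), array([ 0.258,  0.449,  0.489,  0.344, -0.021, -0.024, -0.001]))
```

```bash
cat >> fk.py <<'E'
from scipy.optimize import least_squares
S=(-1,1,-1,1,-1,1,-1); X=[.259,.45,.49,.345,-.021,-.024]
LO=np.array([-2.6,-.5,-1.47,.16,-1.27,.06,-2.6]);HI=np.array([2.6,2.12,1.34,2.42,4.41,2.06,2.6])
def fk(q):
    L=frames(q,S);M=[l.as_matrix() for l in L]
    p=np.array([0,0,X[0]])+M[1][:,2]*X[1]+M[3][:,2]*X[2]+M[6][:,2]*X[3]+M[0][:,1]*X[4]+M[3][:,1]*X[5]
    return p,L[6]*Ro.from_euler('z',90,degrees=True)
def ik(P,R,q0,w=.003,qr=None):
    qr=q0 if qr is None else qr
    f=lambda q:(lambda pr:np.r_[(pr[0]-P)*3,(R.inv()*pr[1]).as_rotvec(),w*(q-qr)])(fk(q))
    r=least_squares(f,np.clip(q0,LO+1e-3,HI-1e-3),bounds=(LO,HI));return r.x,np.linalg.norm(r.fun[:3]/3),np.degrees(np.linalg.norm(r.fun[3:6]))
def sim(q,rows,verbose=False):
    P,R=fk(q)
    for tr,dr in rows:
        P=P+R.apply(np.array(tr)*.025);R=R*Ro.from_rotvec(np.array(dr)*4,degrees=True);q,e,a=ik(P,R,q)
    return q,e,a
E
python3 - <<'E'
from fk import *
q=np.array(D[1][0])
rows=[([0,0,0],[-.79,.925,.958])]*8+[([-.4,.87,.5],[0,0,0])]*6+[([0,0,.9],[0,0,0])]*3
q,e,a=sim(q,rows);print(q.round(2),e,a)
rows=[([.7,0,-.7],[0,0,0])]+[([.7,0,-.7],[0,-1,0])]*3+[([0,0,0],[0,-1,0])]*6
q,e,a=sim(np.array(D[2][0]),rows);print(q.round(2),e,a)
from h import tool
c=np.array([.4464,.3621]);az=39
qn=np.array([-.68,.3,0,1.5,0,1.3,-.09])
for name,P,R in [('G1',[*c,.045],tool(az+90,48)),('L',[*c,.028],tool(az+90,-42)),('tray-42',[.5435,-.207,.041],tool(90-11,-42)),('tray-42b',[.5435,-.207,.041],tool(90-30,-42)),('high',[.47,.35,.25],tool(az+90,0)),('G1f',[*c,.045],tool(az,-35)),('Lf',[*c,.028],tool(az,55))]:
    P=np.array(P)+R[:,2]*.019;r=Ro.from_matrix(R)
    for n0,q0 in(('cur',np.array(D[4][0])),('norm',qn)):
        q,e,a=ik(P,r,q0,w=.01);q,e,a=ik(P,r,q,w=.001);print(name,n0,q.round(2),round(e,4),round(a,1))
E
```

```text
[ 0.42 -0.21 -1.18  2.42 -1.27  0.06 -0.49] 0.04493704707955249 10.004646832957421
[ 0.91 -0.5  -1.47  1.81 -0.54  1.17 -1.27] 0.025528588974747968 3.7639351295264265
G1 cur [ 0.32  0.9  -0.92  1.66 -0.15  1.07  0.32] 0.0 0.0
G1 norm [-0.15  0.68 -0.26  1.69 -0.68  1.18  0.7 ] 0.0 0.0
L cur [ 0.65 -0.5  -1.47  2.23  0.01  0.72 -0.08] 0.1727 22.6
L norm [-1.21  0.64  0.12  1.73  0.64  1.2  -0.79] 0.0 0.0
tray-42 cur [ 0.41  0.67 -0.62  1.78  1.08  1.39 -0.9 ] 0.0 0.0
tray-42 norm [-0.51  0.64  0.52  1.83  0.49  1.   -0.56] 0.0 0.0
tray-42b cur [ 0.35  0.75 -0.53  1.59  0.9   1.53 -1.02] 0.0 0.0
tray-42b norm [-0.43  0.75  0.53  1.63  0.3   1.21 -0.65] 0.0 0.0
high cur [ 1.15 -0.5  -1.47  1.79 -0.58  1.26  0.47] 0.066 10.2
high norm [-0.7   0.25 -0.03  1.57  0.01  1.32 -0.04] 0.0 0.0
G1f cur [ 1.   -0.5  -1.47  2.06 -0.51  1.24 -1.13] 0.2054 31.9
G1f norm [-0.91  0.86  0.28  1.26 -0.2   1.66 -1.5 ] 0.0 0.0
Lf cur [ 0.79  0.   -1.47  2.38 -1.27  0.06 -0.29] 0.0932 12.8
Lf norm [-1.76  0.18  1.    2.34 -1.27  0.06 -0.46] 0.0507 15.8
```

```bash
python3 - <<'E'
from fk import *
from h import tool
from workcell import manip
q0=np.array(manip.get_obs()['joint_pos']);P0,R0=fk(q0);print(P0)
def path(q,wps,n=8):
    P,R=fk(q);tr=[]
    for W,Rt in wps:
        Rt=Ro.from_matrix(Rt);d=(R.inv()*Rt).as_rotvec();
        n=int(max(np.linalg.norm(np.array(W)-P)/.04,np.linalg.norm(d)/np.radians(6)))+1
        for k in range(1,n+1): q,e,a=ik(P+(np.array(W)-P)*k/n,R*Ro.from_rotvec(d*k/n),q)
        P,R=np.array(W),Rt;tr.append((q.round(2).tolist(),round(e,3),round(a,1)))
    return tr
hi=([.47,.35,.25],tool(129,0))
def cyl(r,az,z): return [r*np.cos(np.radians(az)),r*np.sin(np.radians(az)),z]
cands={'direct':[],
'up':[(cyl(.55,36,.45),tool(105,0))],
'in up':[(cyl(.4,36,.5),tool(105,0))],
'tiltG1':[(cyl(.55,36,.25),tool(126,48))],
'farG1':[(cyl(.7,36,.25),tool(126,48))],
'far':[(cyl(.8,36,.3),tool(126,0))],
'yaw back':[(cyl(.5,36,.3),tool(60,0))],
'tilt-':[(cyl(.55,36,.35),tool(126,-48))],
'fwdtilt':[(cyl(.6,36,.4),tool(36,60))],
}
for k,v in cands.items():
    print(k,*path(q0,v+[hi]),sep='\n   ')
E
```

```text
[0.41599165 0.29874839 0.27355729]
direct
   ([1.17, -0.5, -1.47, 1.76, -0.57, 1.3, 0.47], np.float64(0.062), np.float64(9.8))
up
   ([1.38, -0.5, -1.47, 1.32, -0.55, 1.76, 0.03], np.float64(0.026), np.float64(4.6))
   ([1.17, -0.5, -1.47, 1.76, -0.57, 1.3, 0.47], np.float64(0.062), np.float64(9.8))
in up
   ([1.01, -0.46, -1.1, 1.39, -0.44, 1.93, 0.05], np.float64(0.0), np.float64(0.0))
   ([1.17, -0.5, -1.47, 1.76, -0.57, 1.3, 0.47], np.float64(0.062), np.float64(9.8))
tiltG1
   ([1.54, -0.5, -1.47, 1.9, -1.13, 1.7, 0.79], np.float64(0.087), np.float64(14.9))
   ([1.17, -0.5, -1.47, 1.76, -0.57, 1.3, 0.47], np.float64(0.062), np.float64(9.8))
farG1
   ([1.45, -0.5, -1.47, 1.85, -1.22, 1.51, 0.66], np.float64(0.158), np.float64(25.0))
   ([1.17, -0.5, -1.47, 1.76, -0.57, 1.3, 0.47], np.float64(0.062), np.float64(9.8))
far
   ([1.22, -0.5, -1.47, 1.65, -0.68, 1.15, 0.45], np.float64(0.178), np.float64(24.9))
   ([1.17, -0.5, -1.47, 1.76, -0.57, 1.3, 0.47], np.float64(0.062), np.float64(9.8))
yaw back
   ([1.21, -0.5, -1.47, 1.67, -0.51, 1.51, -0.74], np.float64(0.01), np.float64(1.8))
   ([1.17, -0.5, -1.47, 1.76, -0.57, 1.3, 0.47], np.float64(0.062), np.float64(9.8))
tilt-
   ([0.75, -0.5, -1.47, 1.73, 0.25, 1.34, -0.07], np.float64(0.068), np.float64(12.0))
   ([1.17, -0.5, -1.47, 1.76, -0.57, 1.3, 0.47], np.float64(0.062), np.float64(9.8))
fwdtilt
   ([0.21, -0.5, -0.7, 2.16, -0.9, 0.42, -0.9], np.float64(0.0), np.float64(0.0))
   ([-0.14, 0.31, -0.72, 1.51, 0.21, 1.39, -0.19], np.float64(0.0), np.float64(0.0))
```

```bash
cat >> fk.py <<'E'
def path(q,wps):
    P,R=fk(q);tr=[]
    for W,Rt in wps:
        Rt=Ro.from_matrix(Rt);d=(R.inv()*Rt).as_rotvec();mx=0
        n=int(max(np.linalg.norm(np.array(W)-P)/.025,np.linalg.norm(d)/np.radians(4)))+1
        for k in range(1,n+1): q,e,a=ik(P+(np.array(W)-P)*k/n,R*Ro.from_rotvec(d*k/n),q);mx=max(mx,e)
        P,R=np.array(W),Rt;tr.append((q.round(2).tolist(),n,round(mx,3)))
    return tr
def cyl(r,az,z): return [r*np.cos(np.radians(az)),r*np.sin(np.radians(az)),z]
E
python3 - <<'E'
from fk import *
from h import tool
from workcell import manip
q0=np.array(manip.get_obs()['joint_pos'])
c=np.array([.4464,.3621])
def T(az,t,z,xy=c,back=0): R=tool(az,t);return (np.array([*xy,z])+R[:,2]*(.019-back),R)
chain=[T(129,48,.045,back=.13),T(129,48,.045),T(129,48,.10),T(129,-42,.10),T(129,-42,.028),T(129,-42,.028,back=.12),T(129,48,.028,back=.15),T(129,48,.028),T(129,48,.15),T(129,-42,.15),T(79,-42,.15,xy=[.5435,-.207]),T(79,-42,.041,xy=[.5435,-.207])]
for t,z in ((60,.4),(45,.45),(60,.5)):
    print(t,z,*path(q0,[(cyl(.6,36,z),tool(36,t)),([.47,.35,.3],tool(129,0))]+chain),sep='\n  ')
E
```

```text
60
  0.4
  ([0.21, -0.5, -0.7, 2.16, -0.9, 0.42, -0.9], 21, np.float64(0.0))
  ([-0.13, 0.3, -0.74, 1.43, 0.2, 1.49, -0.18], 27, np.float64(0.0))
  ([0.32, 0.76, -0.76, 1.52, -0.3, 1.33, 0.43], 13, np.float64(0.0))
  ([0.22, 0.83, -0.77, 1.66, -0.3, 1.08, 0.43], 6, np.float64(0.0))
  ([0.24, 0.74, -0.8, 1.66, -0.33, 1.15, 0.39], 3, np.float64(0.0))
  ([-0.78, 0.58, -0.43, 1.69, 0.86, 1.46, -0.86], 23, np.float64(0.0))
  ([-0.8, 0.68, -0.41, 1.7, 0.91, 1.38, -0.95], 3, np.float64(0.0))
  ([-0.88, 0.62, -0.47, 1.58, 0.82, 1.57, -0.91], 5, np.float64(0.0))
  ([0.3, 0.76, -0.71, 1.5, -0.32, 1.36, 0.46], 23, np.float64(0.0))
  ([0.19, 0.84, -0.72, 1.67, -0.33, 1.07, 0.47], 6, np.float64(0.0))
  ([0.24, 0.66, -0.79, 1.64, -0.39, 1.23, 0.37], 5, np.float64(0.0))
  ([-0.73, 0.52, -0.5, 1.66, 0.85, 1.53, -0.81], 23, np.float64(0.0))
  ([-0.03, 0.41, -0.07, 1.76, 0.75, 1.31, -0.62], 24, np.float64(0.0))
  ([-0.04, 0.57, -0.05, 1.8, 0.81, 1.17, -0.77], 5, np.float64(0.0))
45
  0.45
  ([0.6, -0.5, -0.9, 1.83, -0.71, 0.91, -1.1], 19, np.float64(0.0))
  ([0.11, 0.4, -1.1, 1.42, 0.36, 1.53, -0.29],
[... 1127 characters left out ...]
64(0.0))
  ([0.13, 0.68, -0.64, 1.66, -0.46, 1.18, 0.48], 3, np.float64(0.0))
  ([-0.87, 0.56, -0.31, 1.69, 0.8, 1.42, -0.83], 23, np.float64(0.0))
  ([-0.89, 0.66, -0.29, 1.71, 0.85, 1.33, -0.92], 3, np.float64(0.0))
  ([-0.97, 0.6, -0.34, 1.59, 0.76, 1.53, -0.88], 5, np.float64(0.0))
  ([0.18, 0.7, -0.53, 1.51, -0.44, 1.38, 0.55], 23, np.float64(0.0))
  ([0.08, 0.78, -0.57, 1.67, -0.46, 1.09, 0.56], 6, np.float64(0.0))
  ([0.11, 0.6, -0.61, 1.64, -0.51, 1.26, 0.46], 5, np.float64(0.0))
  ([-0.82, 0.5, -0.38, 1.66, 0.8, 1.49, -0.78], 23, np.float64(0.0))
  ([-0.14, 0.41, 0.07, 1.77, 0.71, 1.28, -0.59], 24, np.float64(0.0))
  ([-0.15, 0.57, 0.07, 1.81, 0.75, 1.13, -0.73], 5, np.float64(0.0))
```

```bash
cat >> h.py <<'E'
def plan(P,Rt,n=None,frm=None):
    "constant rows: n x (translation, dr)"
    if frm is None:
        o=manip.get_obs();frm=(o['position'],Ro.from_quat(o['ee_rot']).as_matrix());print('t',round(o['clock'],2),'F',o['ft_force'].round(1),'w',round(o['grip_width'],3),'g',round(o['grasp_force'],1))
    R0=Ro.from_matrix(frm[1]);rv=(R0.inv()*Ro.from_matrix(Rt)).as_rotvec(degrees=True)/4;d=np.array(P)-frm[0]
    m=n or 1
    while True:
        M=sum(((R0*Ro.from_rotvec(rv*4*k/m,degrees=True)).as_matrix() for k in range(m)),np.zeros((3,3)))
        t=np.linalg.solve(M,d)/.025
        if n or (max(abs(t).max(),abs(rv/m).max())<=1 and np.linalg.norm(rv/m)<2): break
        m+=1
    print(m,'x trans',t.round(3).tolist(),'dr',(rv/m).round(3).tolist());return np.array(P),Rt
CUP=np.array([.4464,.3621])
def T(az,t,z,xy=CUP,back=0):
    R=tool(az,t);return np.array([*xy,z])+R[:,2]*(.019-back),R
def seq(*w):
    f=None
    for P,R in w: f=plan(P,R,frm=f)
E
python3 - <<'E'
from h import *
from fk import cyl
seq((cyl(.6,36,.47),tool(36,60)),(np.array([.47,.35,.3]),tool(129,0)),T(129,48,.045,back=.13))
E
```

```text
t 8.1 F [-0.1  0.1 -0.1] w 1.002 g 0.0
16 x trans [0.427, 0.249, -0.303] dr [-0.501, 0.708, 0.953]
21 x trans [-0.181, -0.133, 0.27] dr [0.574, -0.545, -0.995]
12 x trans [-0.418, -0.036, 0.5] dr [-0.0, 1.0, 0.0]
```

Request:
jog_arm --translation '[[0.427,0.249,-0.303],[0.427,0.249,-0.303],[0.427,0.249,-0.303],[0.427,0.249,-0.303],[0.427,0.249,-0.303],[0.427,0.249,-0.303],[0.427,0.249,-0.303],[0.427,0.249,-0.303]]' --dr '[[-0.501,0.708,0.953],[-0.501,0.708,0.953],[-0.501,0.708,0.953],[-0.501,0.708,0.953],[-0.501,0.708,0.953],[-0.501,0.708,0.953],[-0.501,0.708,0.953],[-0.501,0.708,0.953]]' --jaw '[1,1,1,1,1,1,1,1]'

```text
clock: 8.9
position: [0.4503, 0.3599, 0.3629]
ee_rot: [0.773, 0.557, 0.291, -0.082]
ft_force: [0.1, 0.7, -0.0]
grip_width: 0.999
grasp_force: 0.0
```

Request:
jog_arm --translation '[[0.427,0.249,-0.303],[0.427,0.249,-0.303],[0.427,0.249,-0.303],[0.427,0.249,-0.303],[0.427,0.249,-0.303],[0.427,0.249,-0.303],[0.427,0.249,-0.303],[0.427,0.249,-0.303],[0,0,0]]' --dr '[[-0.501,0.708,0.953],[-0.501,0.708,0.953],[-0.501,0.708,0.953],[-0.501,0.708,0.953],[-0.501,0.708,0.953],[-0.501,0.708,0.953],[-0.501,0.708,0.953],[-0.501,0.708,0.953],[0,0,0]]' --jaw '[1,1,1,1,1,1,1,1,1]'

```text
clock: 9.8
position: [0.4849, 0.3536, 0.4706]
ee_rot: [0.823, 0.266, 0.476, -0.156]
ft_force: [-0.4, 0.6, 0.0]
grip_width: 1.002
grasp_force: 0.0
```

```bash
python3 - <<'E'
from h import *
o=manip.get_obs();print(o['joint_pos'].round(2),o['position'])
seq((np.array([.47,.35,.3]),tool(129,0)),T(129,48,.045,back=.13))
E
```

```text
[ 0.14 -0.5  -0.61  2.03 -0.68  0.53 -1.11] [0.48488704 0.35355993 0.47058816]
t 9.8 F [-0.4  0.6  0. ] w 1.002 g 0.0
21 x trans [-0.184, -0.132, 0.27] dr [0.574, -0.548, -0.996]
12 x trans [-0.418, -0.036, 0.5] dr [-0.0, 1.0, 0.0]
```

Unwinding as predicted.

Request:
jog_arm --translation '[[-0.184,-0.132,0.27],[-0.184,-0.132,0.27],[-0.184,-0.132,0.27],[-0.184,-0.132,0.27],[-0.184,-0.132,0.27],[-0.184,-0.132,0.27],[-0.184,-0.132,0.27],[-0.184,-0.132,0.27],[-0.184,-0.132,0.27],[-0.184,-0.132,0.27]]' --dr '[[0.574,-0.548,-0.996],[0.574,-0.548,-0.996],[0.574,-0.548,-0.996],[0.574,-0.548,-0.996],[0.574,-0.548,-0.996],[0.574,-0.548,-0.996],[0.574,-0.548,-0.996],[0.574,-0.548,-0.996],[0.574,-0.548,-0.996],[0.574,-0.548,-0.996]]' --jaw '[1,1,1,1,1,1,1,1,1,1]'

```text
clock: 10.8
position: [0.4826, 0.379, 0.3868]
ee_rot: [0.712, 0.64, 0.275, -0.09]
ft_force: [-0.2, -0.0, 0.5]
grip_width: 1.001
grasp_force: 0.0
```

Request:
jog_arm --translation '[[-0.184,-0.132,0.27],[-0.184,-0.132,0.27],[-0.184,-0.132,0.27],[-0.184,-0.132,0.27],[-0.184,-0.132,0.27],[-0.184,-0.132,0.27],[-0.184,-0.132,0.27],[-0.184,-0.132,0.27],[-0.184,-0.132,0.27],[-0.184,-0.132,0.27]]' --dr '[[0.574,-0.548,-0.996],[0.574,-0.548,-0.996],[0.574,-0.548,-0.996],[0.574,-0.548,-0.996],[0.574,-0.548,-0.996],[0.574,-0.548,-0.996],[0.574,-0.548,-0.996],[0.574,-0.548,-0.996],[0.574,-0.548,-0.996],[0.574,-0.548,-0.996]]' --jaw '[1,1,1,1,1,1,1,1,1,1]'

```text
clock: 11.8
position: [0.4715, 0.3523, 0.3051]
ee_rot: [0.461, 0.887, 0.022, -0.009]
ft_force: [-0.0, 0.2, -0.3]
grip_width: 0.996
grasp_force: 0.0
```

Request:
jog_arm --translation '[[-0.184,-0.132,0.27],[-0.418,-0.036,0.5],[-0.418,-0.036,0.5],[-0.418,-0.036,0.5],[-0.418,-0.036,0.5],[-0.418,-0.036,0.5],[-0.418,-0.036,0.5]]' --dr '[[0.574,-0.548,-0.996],[0,1,0],[0,1,0],[0,1,0],[0,1,0],[0,1,0],[0,1,0]]' --jaw '[1,1,1,1,1,1,1]'

```text
clock: 12.5
position: [0.4978, 0.3058, 0.2141]
ee_rot: [0.422, 0.882, 0.089, -0.189]
ft_force: [0.5, 0.7, -0.0]
grip_width: 1.001
grasp_force: 0.0
```

```bash
python3 - <<'E'
from h import *
o=manip.get_obs();print(o['joint_pos'].round(2),o['position'])
seq(T(129,48,.045,back=.13),T(129,48,.045))
E
```

```text
[ 0.1   0.42 -0.65  1.51 -0.17  1.36  0.2 ] [0.4978039  0.30577793 0.21412284]
t 12.5 F [ 0.5  0.7 -0. ] w 1.001 g 0.0
6 x trans [-0.392, -0.029, 0.503] dr [-0.003, 0.993, -0.006]
6 x trans [-0.0, 0.0, 0.867] dr [0.0, 0.0, 0.0]
```

Request:
jog_arm --translation '[[-0.392,-0.029,0.503],[-0.392,-0.029,0.503],[-0.392,-0.029,0.503],[-0.392,-0.029,0.503],[-0.392,-0.029,0.503],[-0.392,-0.029,0.503],[0,0,0]]' --dr '[[-0.003,0.993,-0.006],[-0.003,0.993,-0.006],[-0.003,0.993,-0.006],[-0.003,0.993,-0.006],[-0.003,0.993,-0.006],[-0.003,0.993,-0.006],[0,0,0]]' --jaw '[1,1,1,1,1,1,1]'

```text
clock: 13.2
position: [0.4978, 0.296, 0.1157]
ee_rot: [0.396, 0.823, 0.174, -0.368]
ft_force: [-0.1, 0.3, -0.7]
grip_width: 1.002
grasp_force: 0.0
```

```bash
python3 - <<'E'
from h import *
seq(T(129,48,.045))
w=snap('wrist','w2');print(proj(w,[*CUP,.076]))
E
```

```text
t 13.2 F [-0.1  0.3 -0.7] w 1.002 g 0.0
6 x trans [0.023, 0.011, 0.857] dr [-0.002, -0.002, -0.014]
[320.16990252 169.35354394]
```

View pics/w2.png

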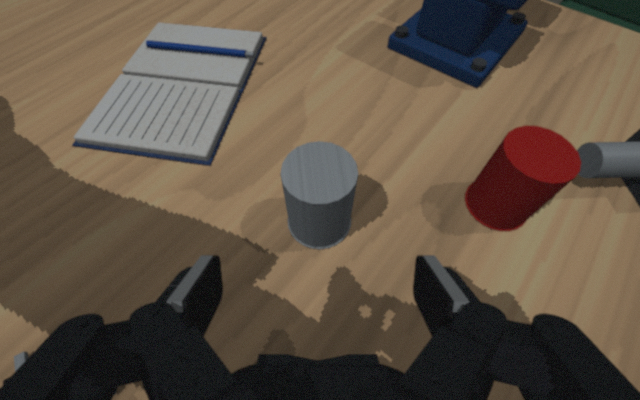

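The wrist view shows the cup centred between the fingers, its top face at (319,173) against a predicted (320,169). I'll approach and grip.

Request:
jog_arm --translation '[[0.023,0.011,0.857],[0.023,0.011,0.857],[0.023,0.011,0.857],[0.023,0.011,0.857],[0.023,0.011,0.857],[0.023,0.011,0.857],[0,0,0],[0,0,0],[0,0,0],[0,0,0]]' --dr '[[0,0,0],[0,0,0],[0,0,0],[0,0,0],[0,0,0],[0,0,0],[0,0,0],[0,0,0],[0,0,0],[0,0,0]]' --jaw '[1,1,1,1,1,1,1,0.55,0.5,0.4]' --squeeze 50

```text
clock: 14.25
position: [0.4405, 0.3755, 0.037]
ee_rot: [0.395, 0.825, 0.176, -0.364]
ft_force: [0.5, -4.1, 6.2]
grip_width: 0.647
grasp_force: 51.9
```

Request:
jog_arm --translation '[[0,0,0],[0,0,0],[0,0,0]]' --dr '[[0,0,0],[0,0,0],[0,0,0]]' --jaw '[0.3,0.3,0.3]'

```text
clock: 14.55
position: [0.4404, 0.3756, 0.037]
ee_rot: [0.395, 0.825, 0.176, -0.364]
ft_force: [0.8, -2.7, 6.5]
grip_width: 0.647
grasp_force: 51.9
```

```bash
cat >> h.py <<'E'
def pose():
    o=manip.get_obs();return o['position'],Ro.from_quat(o['ee_rot']).as_matrix()
def hold(p_obj,R_obj,f):
    p,R=pose();l=R.T@(np.array(p_obj)-p);print('obj in tool',l.round(4));l[1]=0
    np.savez(f,l=l,A=R.T@R_obj)
def tool_for(p_obj,R_obj,f):
    d=np.load(f);R=np.array(R_obj)@d['A'].T;return np.array(p_obj)-R@d['l'],R
E
python3 - <<'E'
from h import *
p,R=pose();print(R.round(3))
a=np.radians(129);f=np.array([np.cos(a),np.sin(a),0]);z=np.array([0,0,1.])
# cup frame: z=mouth direction, y=horizontal closing-ish axis
def cupR(m,y): x=np.cross(y,m);return np.stack([x,y,m],1)
y=np.cross(z,f)
hold([*CUP,.076],cupR(-z,y),'g1.npz')
lift=(p+[0,0,.07],R)
# lying: mouth = -f ; origin (bottom) at centre +f*0.038
def lying(zc): return tool_for(np.array([*CUP,zc])+f*.038,cupR(-f,y),'g1.npz')
for q in (lying(.09),lying(.0295)): print('tool',q[0].round(3),np.degrees(np.arccos(-q[1][2,2])).round(1))
seq(lift,lying(.09),lying(.0295))
E
```

```text
[[-0.422  0.78  -0.462]
 [ 0.524  0.626  0.578]
 [ 0.74   0.002 -0.673]]
obj in tool [ 0.0193 -0.0037 -0.0368]
tool [0.447 0.361 0.076] 42.3
tool [0.447 0.361 0.015] 42.3
t 14.55 F [ 0.8 -2.7  6.5] w 0.647 g 51.9
3 x trans [0.691, 0.002, -0.628] dr [0.0, 0.0, 0.0]
23 x trans [-0.034, -0.007, 0.058] dr [-0.001, -0.978, -0.004]
2 x trans [0.814, -0.005, 0.895] dr [0.0, 0.0, 0.0]
```

Request:
jog_arm --translation '[[0.691,0.002,-0.628],[0.691,0.002,-0.628],[0.691,0.002,-0.628],[-0.034,-0.007,0.058],[-0.034,-0.007,0.058],[-0.034,-0.007,0.058],[-0.034,-0.007,0.058],[-0.034,-0.007,0.058],[-0.034,-0.007,0.058],[-0.034,-0.007,0.058]]' --dr '[[0,0,0],[0,0,0],[0,0,0],[-0.001,-0.978,-0.004],[-0.001,-0.978,-0.004],[-0.001,-0.978,-0.004],[-0.001,-0.978,-0.004],[-0.001,-0.978,-0.004],[-0.001,-0.978,-0.004],[-0.001,-0.978,-0.004]]' --jaw '[0.3,0.3,0.3,0.3,0.3,0.3,0.3,0.3,0.3,0.3]'

```text
clock: 15.55
position: [0.4384, 0.3758, 0.095]
ee_rot: [0.425, 0.888, 0.077, -0.157]
ft_force: [0.1, 0.1, -0.5]
grip_width: 0.646
grasp_force: 53.4
```

Request:
jog_arm --translation '[[-0.034,-0.007,0.058],[-0.034,-0.007,0.058],[-0.034,-0.007,0.058],[-0.034,-0.007,0.058],[-0.034,-0.007,0.058],[-0.034,-0.007,0.058],[-0.034,-0.007,0.058],[-0.034,-0.007,0.058]]' --dr '[[-0.001,-0.978,-0.004],[-0.001,-0.978,-0.004],[-0.001,-0.978,-0.004],[-0.001,-0.978,-0.004],[-0.001,-0.978,-0.004],[-0.001,-0.978,-0.004],[-0.001,-0.978,-0.004],[-0.001,-0.978,-0.004]]' --jaw '[0.3,0.3,0.3,0.3,0.3,0.3,0.3,0.3]'

```text
clock: 16.35
position: [0.4405, 0.3711, 0.083]
ee_rot: [0.429, 0.898, -0.04, 0.088]
ft_force: [0.2, 0.2, -1.6]
grip_width: 0.646
grasp_force: 53.4
```

Request:
jog_arm --translation '[[-0.034,-0.007,0.058],[-0.034,-0.007,0.058],[-0.034,-0.007,0.058],[-0.034,-0.007,0.058],[-0.034,-0.007,0.058],[-0.034,-0.007,0.058],[-0.034,-0.007,0.058],[-0.034,-0.007,0.058],[0,0,0]]' --dr '[[-0.001,-0.978,-0.004],[-0.001,-0.978,-0.004],[-0.001,-0.978,-0.004],[-0.001,-0.978,-0.004],[-0.001,-0.978,-0.004],[-0.001,-0.978,-0.004],[-0.001,-0.978,-0.004],[-0.001,-0.978,-0.004],[0,0,0]]' --jaw '[0.3,0.3,0.3,0.3,0.3,0.3,0.3,0.3,0.3]'

```text
clock: 17.25
position: [0.4442, 0.3628, 0.0734]
ee_rot: [0.4, 0.843, -0.154, 0.326]
ft_force: [-0.3, 0.4, -1.3]
grip_width: 0.644
grasp_force: 53.4
```

```bash
python3 - <<'E'
from h import *
o=manip.get_obs();print(o['joint_pos'].round(2),o['position'].round(4))
a=np.radians(129);f=np.array([np.cos(a),np.sin(a),0]);z=np.array([0,0,1.]);y=np.cross(z,f)
def cupR(m,y): x=np.cross(y,m);return np.stack([x,y,m],1)
def lying(zc): return tool_for(np.array([*CUP,zc])+f*.038,cupR(-f,y),'g1.npz')
seq(lying(.034),lying(.0285))
s=snap('scene','s2');t=snap('top','t2');w=snap('wrist','w3')
def crop(c,u,v,w,h,W,H): return cv2.resize(np.ascontiguousarray(c['color'][v:v+h,u:u+w]),(W,H),interpolation=cv2.INTER_CUBIC)
cv2.imwrite('pics/lay.png',np.hstack([crop(s,340,110,100,75,400,300),cv2.resize(w['color'],(400,300))])[:,:,::-1])
E
```

```text
[-0.86  0.59 -0.36  1.68  0.83  1.43 -0.87] [0.4442 0.3628 0.0734]
t 17.25 F [-0.3  0.4 -1.3] w 0.644 g 53.4
2 x trans [0.678, 0.027, 0.833] dr [-0.01, -0.003, 0.034]
1 x trans [0.148, -0.001, 0.163] dr [0.0, 0.0, 0.0]
```

View pics/lay.png

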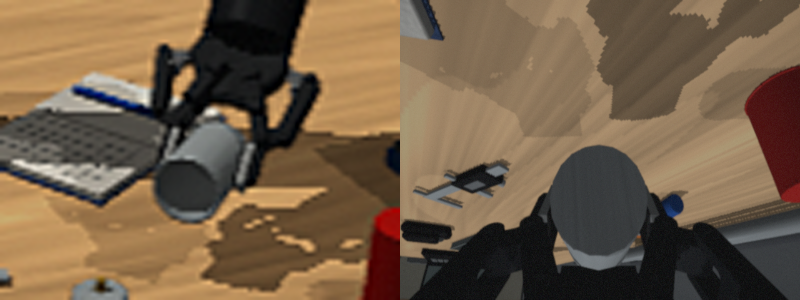

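The cup is held level on its side with the mouth facing the canister. Now I'll lower it gently while watching the force.

Request:
jog_arm --translation '[[0.34,0.013,0.416],[0.34,0.013,0.416],[0.34,0.013,0.416],[0.34,0.013,0.416],[0.07,0,0.08],[0,0,0]]' --dr '[[0,0,0.017],[0,0,0.017],[0,0,0.017],[0,0,0.017],[0,0,0],[0,0,0]]' --jaw '[0.3,0.3,0.3,0.3,0.3,0.3]'

```text
clock: 18.0
position: [0.448, 0.3604, 0.0169]
ee_rot: [0.402, 0.842, -0.154, 0.326]
ft_force: [0.6, 0.6, -0.4]
grip_width: 0.645
grasp_force: 53.4
```

Request:
jog_arm --translation '[[0.07,0,0.08],[0,0,0]]' --dr '[[0,0,0],[0,0,0]]' --jaw '[0.3,0.3]'

```text
clock: 18.2
position: [0.4484, 0.3609, 0.0153]
ee_rot: [0.403, 0.842, -0.153, 0.326]
ft_force: [0.5, -1.1, -1.2]
grip_width: 0.64
grasp_force: 53.4
```

Request:
jog_arm --translation '[[0.035,0,0.04],[0,0,0]]' --dr '[[0,0,0],[0,0,0]]' --jaw '[0.3,0.3]'

```text
clock: 18.4
position: [0.4485, 0.361, 0.0141]
ee_rot: [0.403, 0.842, -0.153, 0.326]
ft_force: [-0.6, 0.7, -1.2]
grip_width: 0.649
grasp_force: 53.4
```

Request:
jog_arm --translation '[[0.035,0,0.04],[0,0,0]]' --dr '[[0,0,0],[0,0,0]]' --jaw '[0.3,0.3]'

```text
clock: 18.6
position: [0.4485, 0.361, 0.0139]
ee_rot: [0.403, 0.841, -0.153, 0.327]
ft_force: [-4.3, 0.1, 10.6]
grip_width: 0.646
grasp_force: 54.3
```

Request:
jog_arm --translation '[[0,0,0],[0,0,0],[0,0,0],[0,0,0],[0,0,0],[0,0,-0.8],[0,0,-1],[0,0,-1],[0,0,-1],[0,0,-1]]' --dr '[[0,0,0],[0,0,0],[0,0,0],[0,0,0],[0,0,0],[0,0,0],[0,0,0],[0,0,0],[0,0,0],[0,0,0]]' --jaw '[0.7,0.8,0.9,1,1,1,1,1,1,1]'

```text
clock: 19.6
position: [0.3969, 0.4235, 0.1021]
ee_rot: [0.403, 0.841, -0.153, 0.326]
ft_force: [-0.6, -0.0, -0.4]
grip_width: 0.997
grasp_force: 0.0
```

```bash
python3 - <<'E'
from h import *
seq((pose()[0]+[0,0,.05],tool(129,0)),T(129,48,.031,back=.15),T(129,48,.031))
E
```

```text
t 19.6 F [-0.6 -0.  -0.4] w 0.997 g 0.0
11 x trans [-0.073, 0.0, -0.171] dr [0.005, 0.959, -0.003]
12 x trans [-0.604, -0.001, -0.12] dr [-0.0, 1.0, 0.0]
6 x trans [-0.0, 0.0, 1.0] dr [0.0, 0.0, 0.0]
```

Request:
jog_arm --translation '[[-0.073,0,-0.171],[-0.073,0,-0.171],[-0.073,0,-0.171],[-0.073,0,-0.171],[-0.073,0,-0.171],[-0.073,0,-0.171],[-0.073,0,-0.171],[-0.073,0,-0.171],[-0.073,0,-0.171],[-0.073,0,-0.171]]' --dr '[[0,0.959,0],[0,0.959,0],[0,0.959,0],[0,0.959,0],[0,0.959,0],[0,0.959,0],[0,0.959,0],[0,0.959,0],[0,0.959,0],[0,0.959,0]]' --jaw '[1,1,1,1,1,1,1,1,1,1]'

```text
clock: 20.6
position: [0.3964, 0.4241, 0.1474]
ee_rot: [0.431, 0.902, -0.011, 0.03]
ft_force: [-0.5, 0.3, 0.1]
grip_width: 0.999
grasp_force: 0.0
```

Request:
jog_arm --translation '[[-0.073,0,-0.171],[-0.604,0,-0.12],[-0.604,0,-0.12],[-0.604,0,-0.12],[-0.604,0,-0.12],[-0.604,0,-0.12],[-0.604,0,-0.12]]' --dr '[[0,0.959,0],[0,1,0],[0,1,0],[0,1,0],[0,1,0],[0,1,0],[0,1,0]]' --jaw '[1,1,1,1,1,1,1]'

```text
clock: 21.3
position: [0.4555, 0.351, 0.1538]
ee_rot: [0.421, 0.883, 0.093, -0.187]
ft_force: [0.8, -0.2, 1.0]
grip_width: 1.004
grasp_force: 0.0
```

Request:
jog_arm --translation '[[-0.604,0,-0.12],[-0.604,0,-0.12],[-0.604,0,-0.12],[-0.604,0,-0.12],[-0.604,0,-0.12],[-0.604,0,-0.12],[0,0,0]]' --dr '[[0,1,0],[0,1,0],[0,1,0],[0,1,0],[0,1,0],[0,1,0],[0,0,0]]' --jaw '[1,1,1,1,1,1,1]'

```text
clock: 22.0
position: [0.5096, 0.2817, 0.1141]
ee_rot: [0.396, 0.823, 0.177, -0.367]
ft_force: [-0.7, -0.8, -0.2]
grip_width: 1.003
grasp_force: 0.0
```

```bash
python3 - <<'E'
from h import *
seq(T(129,48,.031))
a=np.radians(129);f=np.array([np.cos(a),np.sin(a),0])
w=snap('wrist','w4');s=snap('scene','s4');t=snap('top','t4')
c=np.array([*CUP,.028]);print('mouth',proj(w,c-.038*f),'bottom',proj(w,c+.038*f),'s',proj(s,c),'t',proj(t,c))
def crop(c,u,v,w,h,W,H): return cv2.resize(np.ascontiguousarray(c['color'][v:v+h,u:u+w]),(W,H),interpolation=cv2.INTER_CUBIC)
cv2.imwrite('pics/lay2.png',np.hstack([cv2.resize(w['color'],(480,300)),crop(t,180,210,80,75,320,300)])[:,:,::-1])
E
```

```text
t 22.0 F [-0.7 -0.8 -0.2] w 1.003 g 0.0
7 x trans [0.037, 0.006, 0.861] dr [0.01, -0.004, -0.01]
mouth [319.28063443 223.40406536] bottom [318.53839412 150.43933103] s [388.23536836 169.23685622] t [215.87383025 244.47459571]
```

View pics/lay2.png

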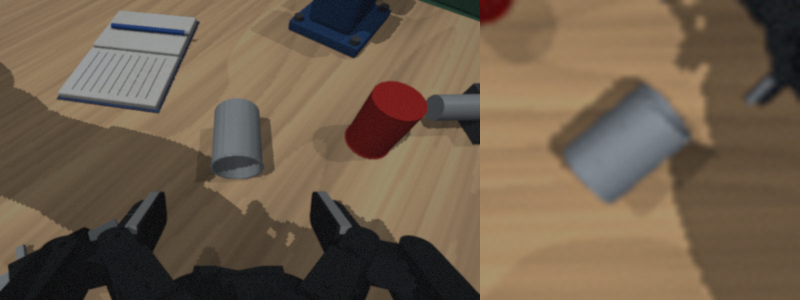

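The wrist and top views show the cup lying as predicted: mouth at wrist pixel (317,221) against (319,223). Now I'll regrasp it.

Request:
jog_arm --translation '[[0.043,0.007,0.98],[0.043,0.007,0.98],[0.043,0.007,0.98],[0.043,0.007,0.98],[0.043,0.007,0.98],[0.043,0.007,0.97],[0,0,0],[0,0,0],[0,0,0],[0,0,0]]' --dr '[[0,0,0],[0,0,0],[0,0,0],[0,0,0],[0,0,0],[0,0,0],[0,0,0],[0,0,0],[0,0,0],[0,0,0]]' --jaw '[1,1,1,1,1,1,1,0.55,0.5,0.4]'

```text
clock: 23.15
position: [0.4394, 0.3745, 0.0258]
ee_rot: [0.393, 0.825, 0.178, -0.365]
ft_force: [-0.7, -3.0, 6.1]
grip_width: 0.635
grasp_force: 51.5
```

Request:
jog_arm --translation '[[0,0,0],[0,0,0]]' --dr '[[0,0,0],[0,0,0]]' --jaw '[0.3,0.3]'

```text
clock: 23.35
position: [0.4394, 0.3745, 0.0258]
ee_rot: [0.393, 0.825, 0.178, -0.365]
ft_force: [-1.0, -2.9, 5.8]
grip_width: 0.64
grasp_force: 51.6
```

```bash
cat >> h.py <<'E'
TR=np.array([.5435,-.207])
def cupR(m,y): x=np.cross(y,m);return np.stack([x,y,m],1)
def up(az,z,xy): # cup upright, bottom at z; az = image of old f
    a=np.radians(az);f=np.array([np.cos(a),np.sin(a),0]);e=np.array([0,0,1.]);return tool_for([*xy,z],cupR(e,np.cross(e,f)),'g2.npz')
E
python3 - <<'E'
from h import *
p,R=pose();print(p,R.round(3))
a=np.radians(129);f=np.array([np.cos(a),np.sin(a),0]);z=np.array([0,0,1.]);y=np.cross(z,f)
hold(np.array([*CUP,.028])+.038*f,cupR(-f,y),'g2.npz')
w=[(p+[0,0,.13],R),up(129,.13,CUP),up(79,.10,TR),up(79,.02,TR)]
seq(*w)
from fk import *
print(*path(manip.get_obs()['joint_pos'],w),sep='\n')
E
```

```text
[0.4394374  0.37452609 0.02580408] [[-0.424  0.778 -0.463]
 [ 0.518  0.628  0.581]
 [ 0.743  0.006 -0.67 ]]
obj in tool [ 0.0177 -0.0024  0.0163]
t 23.35 F [-1.  -2.9  5.8] w 0.64 g 51.6
4 x trans [0.965, 0.008, -0.871] dr [0.0, 0.0, 0.0]
23 x trans [-0.032, -0.004, 0.001] dr [0.003, -0.978, -0.006]
17 x trans [-0.988, -0.155, 0.986] dr [0.492, -0.001, 0.546]
3 x trans [0.714, -0.002, 0.792] dr [0.0, 0.0, 0.0]
([0.13, 0.58, -0.63, 1.63, -0.51, 1.27, 0.44], 6, np.float64(0.0))
([-0.8, 0.49, -0.42, 1.64, 0.81, 1.54, -0.77], 23, np.float64(0.0))
([-0.12, 0.43, 0.02, 1.77, 0.73, 1.28, -0.63], 24, np.float64(0.0))
([-0.13, 0.55, 0.02, 1.8, 0.76, 1.17, -0.73], 4, np.float64(0.0))
```

Request:
jog_arm --translation '[[0.965,0.008,-0.871],[0.965,0.008,-0.871],[0.965,0.008,-0.871],[0.965,0.008,-0.871],[-0.032,-0.004,0],[-0.032,-0.004,0],[-0.032,-0.004,0],[-0.032,-0.004,0],[-0.032,-0.004,0],[-0.032,-0.004,0]]' --dr '[[0,0,0],[0,0,0],[0,0,0],[0,0,0],[0.003,-0.978,-0.006],[0.003,-0.978,-0.006],[0.003,-0.978,-0.006],[0.003,-0.978,-0.006],[0.003,-0.978,-0.006],[0.003,-0.978,-0.006]]' --jaw '[0.3,0.3,0.3,0.3,0.3,0.3,0.3,0.3,0.3,0.3]'

```text
clock: 24.35
position: [0.4412, 0.3712, 0.1525]
ee_rot: [0.42, 0.883, 0.094, -0.188]
ft_force: [-0.1, 0.5, -1.8]
grip_width: 0.64
grasp_force: 53.3
```

Request:
jog_arm --translation '[[-0.032,-0.004,0],[-0.032,-0.004,0],[-0.032,-0.004,0],[-0.032,-0.004,0],[-0.032,-0.004,0],[-0.032,-0.004,0],[-0.032,-0.004,0],[-0.032,-0.004,0],[-0.032,-0.004,0]]' --dr '[[0.003,-0.978,-0.006],[0.003,-0.978,-0.006],[0.003,-0.978,-0.006],[0.003,-0.978,-0.006],[0.003,-0.978,-0.006],[0.003,-0.978,-0.006],[0.003,-0.978,-0.006],[0.003,-0.978,-0.006],[0.003,-0.978,-0.006]]' --jaw '[0.3,0.3,0.3,0.3,0.3,0.3,0.3,0.3,0.3]'

```text
clock: 25.25
position: [0.4447, 0.3655, 0.1516]
ee_rot: [0.427, 0.899, -0.038, 0.087]
ft_force: [-0.4, -0.0, -1.1]
grip_width: 0.633
grasp_force: 53.3
```

Request:
jog_arm --translation '[[-0.032,-0.004,0],[-0.032,-0.004,0],[-0.032,-0.004,0],[-0.032,-0.004,0],[-0.032,-0.004,0],[-0.032,-0.004,0],[-0.032,-0.004,0],[-0.032,-0.004,0],[0,0,0]]' --dr '[[0.003,-0.978,-0.006],[0.003,-0.978,-0.006],[0.003,-0.978,-0.006],[0.003,-0.978,-0.006],[0.003,-0.978,-0.006],[0.003,-0.978,-0.006],[0.003,-0.978,-0.006],[0.003,-0.978,-0.006],[0,0,0]]' --jaw '[0.3,0.3,0.3,0.3,0.3,0.3,0.3,0.3,0.3]'

```text
clock: 26.15
position: [0.4458, 0.3617, 0.1523]
ee_rot: [0.398, 0.845, -0.153, 0.324]
ft_force: [-0.5, 0.8, -1.8]
grip_width: 0.638
grasp_force: 53.4
```

```bash
python3 - <<'E'
from h import *
o=manip.get_obs();print(o['joint_pos'].round(2),o['position'].round(4))
seq(up(79,.10,TR),up(79,.02,TR))
E
```

```text
[-0.81  0.49 -0.41  1.65  0.8   1.53 -0.77] [0.4458 0.3617 0.1523]
t 26.15 F [-0.5  0.8 -1.8] w 0.638 g 53.4
17 x trans [-0.994, -0.154, 0.986] dr [0.493, -0.001, 0.55]
3 x trans [0.714, -0.002, 0.792] dr [0.0, 0.0, 0.0]
```

Request:
jog_arm --translation '[[-0.994,-0.154,0.986],[-0.994,-0.154,0.986],[-0.994,-0.154,0.986],[-0.994,-0.154,0.986],[-0.994,-0.154,0.986],[-0.994,-0.154,0.986],[-0.994,-0.154,0.986],[-0.994,-0.154,0.986],[-0.994,-0.154,0.986]]' --dr '[[0.493,0,0.55],[0.493,0,0.55],[0.493,0,0.55],[0.493,0,0.55],[0.493,0,0.55],[0.493,0,0.55],[0.493,0,0.55],[0.493,0,0.55],[0.493,0,0.55]]' --jaw '[0.3,0.3,0.3,0.3,0.3,0.3,0.3,0.3,0.3]'

```text
clock: 27.05
position: [0.562, 0.0666, 0.1384]
ee_rot: [0.584, 0.729, -0.221, 0.28]
ft_force: [0.6, 0.5, -1.2]
grip_width: 0.638
grasp_force: 53.4
```

Request:
jog_arm --translation '[[-0.994,-0.154,0.986],[-0.994,-0.154,0.986],[-0.994,-0.154,0.986],[-0.994,-0.154,0.986],[-0.994,-0.154,0.986],[-0.994,-0.154,0.986],[-0.994,-0.154,0.986],[-0.994,-0.154,0.986],[0,0,0]]' --dr '[[0.493,0,0.55],[0.493,0,0.55],[0.493,0,0.55],[0.493,0,0.55],[0.493,0,0.55],[0.493,0,0.55],[0.493,0,0.55],[0.493,0,0.55],[0,0,0]]' --jaw '[0.3,0.3,0.3,0.3,0.3,0.3,0.3,0.3,0.3]'

```text
clock: 27.95
position: [0.5408, -0.217, 0.125]
ee_rot: [0.723, 0.591, -0.276, 0.228]
ft_force: [-1.0, 0.8, -1.6]
grip_width: 0.639
grasp_force: 53.4
```

```bash
python3 - <<'E'
from h import *
o=manip.get_obs();print(o['joint_pos'].round(2),o['position'].round(4))
p,R=pose();d=np.load('g2.npz');print('cup',p+R@d['l'],(R@d['A'])[:,2])
seq(up(79,.02,TR),up(79,.006,TR))
s=snap('scene','s5');t=snap('top','t5')
b=p+R@d['l'];m=b+(R@d['A'])[:,2]*.076
print([proj(c,x).round(1) for c in(s,t) for x in(b,m)])
def crop(c,u,v,w,h,W,H): return cv2.resize(np.ascontiguousarray(c['color'][v:v+h,u:u+w]),(W,H),interpolation=cv2.INTER_CUBIC)
cv2.imwrite('pics/tr.png',np.hstack([crop(s,160,150,120,120,400,400),crop(t,350,150,120,120,400,400)])[:,:,::-1])
E
```

```text
[-0.11  0.43  0.02  1.77  0.73  1.28 -0.63] [ 0.5408 -0.217   0.125 ]
cup [ 0.54136828 -0.21483749  0.10099814] [-0.00235144 -0.00140013  0.99999626]
t 27.95 F [-1.   0.8 -1.6] w 0.639 g 53.4
3 x trans [0.803, 0.005, 0.73] dr [-0.037, -0.009, -0.055]
1 x trans [0.375, -0.001, 0.416] dr [0.0, 0.0, 0.0]
[array([214.6, 204.8]), array([210.2, 179.4]), array([412.5, 207. ]), array([419.6, 205.8])]
```

View pics/tr.png

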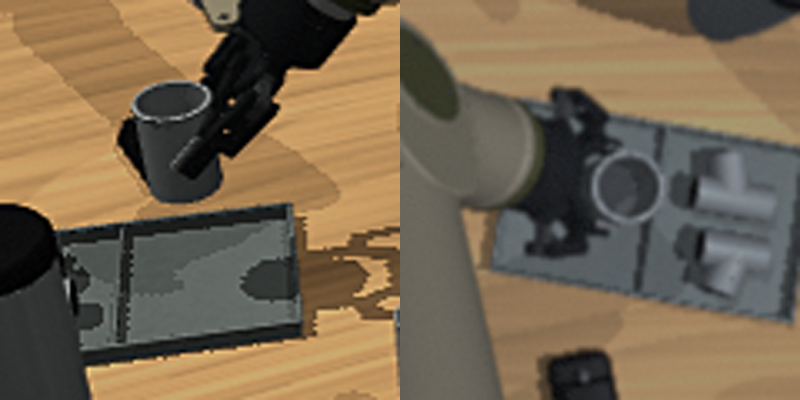

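The cup is upright with its mouth up, rim centre at top pixel (418.4,206.4) against a predicted (419.6,205.8), over the empty half. Lowering.

Request:
jog_arm --translation '[[0.6,0.004,0.55],[0.6,0.004,0.55],[0.6,0.004,0.55],[0.6,0.004,0.55],[0.19,0,0.208],[0.19,0,0.208],[0,0,0]]' --dr '[[-0.028,-0.007,-0.041],[-0.028,-0.007,-0.041],[-0.028,-0.007,-0.041],[-0.028,-0.007,-0.041],[0,0,0],[0,0,0],[0,0,0]]' --jaw '[0.3,0.3,0.3,0.3,0.3,0.3,0.3]'

```text
clock: 28.75
position: [0.545, -0.2021, 0.0281]
ee_rot: [0.715, 0.6, -0.275, 0.231]
ft_force: [-0.7, -0.0, -1.1]
grip_width: 0.634
grasp_force: 53.4
```

Request:
jog_arm --translation '[[0.05,0,0.055],[0,0,0]]' --dr '[[0,0,0],[0,0,0]]' --jaw '[0.3,0.3]'

```text
clock: 28.95
position: [0.5454, -0.2024, 0.0273]
ee_rot: [0.715, 0.6, -0.274, 0.231]
ft_force: [-0.5, 1.3, 2.8]
grip_width: 0.637
grasp_force: 53.7
```

```bash
python3 - <<'E'
from h import *
p,R=pose();d=np.load('g2.npz');print('cup',p+R@d['l'],(R@d['A'])[:,2],manip.get_obs()['ft_force'])
E
```

```text
cup [ 0.54577727 -0.20019148  0.00336326] [ 4.26587975e-04 -6.60701551e-04  9.99999691e-01] [-0.47025753  1.27264988  2.81381869]
```

Request:
jog_arm --translation '[[0.02,0,0.022],[0,0,0],[0,0,0],[0,0,0],[0,0,0],[0,0,0],[0,0,0],[0,0,0]]' --dr '[[0,0,0],[0,0,0],[0,0,0],[0,0,0],[0,0,0],[0,0,0],[0,0,0],[0,0,0]]' --jaw '[0.3,0.3,0.7,0.75,0.8,0.85,0.9,0.9]'

```text
clock: 29.75
position: [0.5449, -0.2025, 0.0259]
ee_rot: [0.715, 0.6, -0.274, 0.231]
ft_force: [-0.4, 0.5, -0.4]
grip_width: 0.899
grasp_force: 0.0
```

Request:
jog_arm --translation '[[0,0,-0.5],[0,0,-1],[0,0,-1],[0,0,-1],[0,0,-1],[0,0,-1],[0,0,-1]]' --dr '[[0,0,0],[0,0,0],[0,0,0],[0,0,0],[0,0,0],[0,0,0],[0,0,0]]' --jaw '[0.9,0.9,0.9,0.9,0.9,0.9,0.9]'

```text
clock: 30.45
position: [0.5639, -0.0939, 0.1483]
ee_rot: [0.715, 0.6, -0.274, 0.231]
ft_force: [0.4, 0.5, 0.0]
grip_width: 0.902
grasp_force: 0.0
```

```bash
python3 - <<'E'
from h import *
o=manip.get_obs();print(o['joint_pos'].round(2),o['position'].round(4))
B=np.array([.5558,.0339])
w=[(np.array([*B,.16]),tool(94,0)),(np.array([*B,.034]),tool(94,0))]
seq(*w)
from fk import *
print(*path(o['joint_pos'],w+[(np.array([*B,.16]),tool(94,0)),(np.array([.546,-.2,.16]),tool(79,0)),(np.array([.546,-.2,.08]),tool(79,0))]),sep='\n')
E
```

```text
[-0.25  0.46 -0.05  1.66  0.67  1.45 -0.71] [ 0.5639 -0.0939  0.1483]
t 30.45 F [0.4 0.5 0. ] w 0.902 g 0.0
11 x trans [0.419, -0.06, -0.224] dr [-0.115, 0.949, -0.303]
6 x trans [0.0, 0.0, 0.84] dr [0.0, 0.0, 0.0]
([0.02, 0.24, -0.19, 1.73, 0.05, 1.17, -0.11], 12, np.float64(0.0))
([0.01, 0.39, -0.18, 1.84, 0.08, 0.92, -0.14], 6, np.float64(0.0))
([0.02, 0.24, -0.19, 1.73, 0.05, 1.17, -0.11], 6, np.float64(0.0))
([0.28, 0.28, -0.01, 1.67, 0.0, 1.18, 0.08], 10, np.float64(0.0))
([0.28, 0.37, -0.01, 1.75, 0.0, 1.03, 0.08], 4, np.float64(0.0))
```

Request:
jog_arm --translation '[[0.419,-0.06,-0.224],[0.419,-0.06,-0.224],[0.419,-0.06,-0.224],[0.419,-0.06,-0.224],[0.419,-0.06,-0.224],[0.419,-0.06,-0.224]]' --dr '[[-0.115,0.949,-0.303],[-0.115,0.949,-0.303],[-0.115,0.949,-0.303],[-0.115,0.949,-0.303],[-0.115,0.949,-0.303],[-0.115,0.949,-0.303]]' --jaw '[0.5,0.5,0.5,0.5,0.5,0.5]'

```text
clock: 31.05
position: [0.5632, -0.0228, 0.1424]
ee_rot: [0.71, 0.685, -0.126, 0.106]
ft_force: [0.5, -0.8, -0.4]
grip_width: 0.5
grasp_force: 0.0
```

Request:
jog_arm --translation '[[0.419,-0.06,-0.224],[0.419,-0.06,-0.224],[0.419,-0.06,-0.224],[0.419,-0.06,-0.224],[0.419,-0.06,-0.224],[0,0,0]]' --dr '[[-0.115,0.949,-0.303],[-0.115,0.949,-0.303],[-0.115,0.949,-0.303],[-0.115,0.949,-0.303],[-0.115,0.949,-0.303],[0,0,0]]' --jaw '[0.5,0.5,0.5,0.5,0.5,0.5]'

```text
clock: 31.65
position: [0.556, 0.0322, 0.16]
ee_rot: [0.682, 0.731, 0.001, 0.0]
ft_force: [-0.1, -0.9, -0.2]
grip_width: 0.504
grasp_force: 0.0
```

```bash
python3 - <<'E'
from h import *
B=np.array([.5558,.0339])
seq((np.array([*B,.034]),tool(94,0)))
w=snap('wrist','w6');s=snap('scene','s6');t=snap('top','t6')
print('bolt top',proj(w,[*B,.05]),'head',proj(w,[*B,0]))
b=[.5458,-.2002];print('cup rim',proj(s,[*b,.079]),proj(t,[*b,.079]))
def crop(c,u,v,w,h,W,H): return cv2.resize(np.ascontiguousarray(c['color'][v:v+h,u:u+w]),(W,H),interpolation=cv2.INTER_CUBIC)
cv2.imwrite('pics/b.png',np.hstack([crop(w,200,140,240,240,400,400),np.vstack([crop(s,190,180,60,60,200,200),crop(t,380,175,60,60,200,200)])])[:,:,::-1])
E
```

```text
t 31.65 F [-0.1 -0.9 -0.2] w 0.504 g 0.0
6 x trans [0.011, -0.001, 0.84] dr [0.003, -0.001, -0.002]
bolt top [317.54780405 193.962175  ] head [317.49710129 179.61923733]
cup rim [221.82170403 211.41553353] [405.61689768 205.98705837]
```

View pics/b.png

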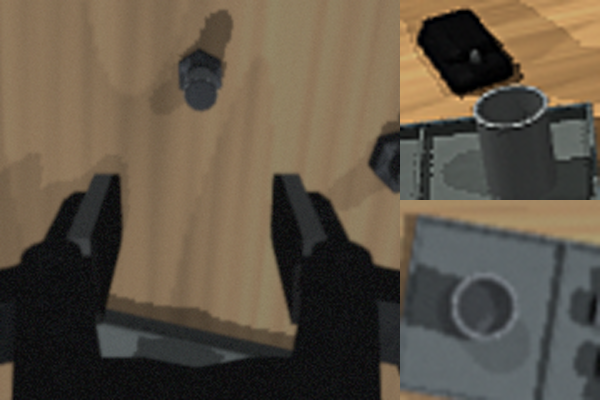

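The wrist view shows the small bolt's tip at about (320.6,197), and the cup standing in the tray. Its rim centre is at scene (223,211.5) and top (405.4,207).

```bash
python3 - <<'E'
from h import *
w,s,t=load('w6'),load('s6'),load('t6')
print(plane(w,(320.4,196.8),.05),tri((w,(320.4,196.8)),(s,(307.6,203)),(t,(324.9,205.1))))
print('rim',tri((s,(222.8,211.3)),(t,(405.3,206.9))))
B=tri((w,(320.4,196.8)),(s,(307.6,203)),(t,(324.9,205.1)))[0][:2]
seq((np.array([*B,.034]),tool(94,0)))
E
```

```text
[0.55825206 0.03169356 0.05      ] (array([0.55709823, 0.03306567, 0.0504646 ]), [0.0016390657945101314, 0.0010360095117527763, 0.0016683920207801925])
rim (array([ 0.54348948, -0.19846605,  0.07750267]), [0.0010623837628665586, 0.0010623837628666367])
t 31.8 F [-0.3 -0.8 -0.9] w 0.501 g 0.0
5 x trans [0.006, 0.012, 0.997] dr [-0.003, 0.007, -0.001]
```

Request:
jog_arm --translation '[[0.006,0.012,0.98],[0.006,0.012,0.98],[0.006,0.012,0.98],[0.006,0.012,0.98],[0.006,0.012,0.98],[0,0,0],[0,0,0],[0,0,0],[0,0,0],[0,0,0]]' --dr '[[0,0,0],[0,0,0],[0,0,0],[0,0,0],[0,0,0],[0,0,0],[0,0,0],[0,0,0],[0,0,0],[0,0,0]]' --jaw '[0.5,0.5,0.5,0.5,0.5,0.5,0.4,0.33,0.25,0.2]'

```text
clock: 32.8
position: [0.5578, 0.0332, 0.037]
ee_rot: [0.682, 0.731, -0.0, 0.001]
ft_force: [0.2, 0.2, 0.6]
grip_width: 0.202
grasp_force: 0.0
```

Request:
jog_arm --translation '[[0,0,0],[0,0,0],[0,0,0],[0,0,0]]' --dr '[[0,0,0],[0,0,0],[0,0,0],[0,0,0]]' --jaw '[0.1,0.05,0,0]'

```text
clock: 33.2
position: [0.558, 0.0331, 0.037]
ee_rot: [0.682, 0.731, 0.0, 0.001]
ft_force: [-0.5, -0.4, 6.9]
grip_width: 0.157
grasp_force: 48.9
```

```bash
python3 - <<'E'
from h import *
p,R=pose();print(p)
C=np.array([.5445,-.1995])
seq((p+[0,0,.12],R),(np.array([*C,.17]),tool(79,0)),(np.array([*C,.085]),tool(79,0)))
E
```

```text
[0.55797545 0.03314667 0.03704711]
t 33.2 F [-0.5 -0.4  6.9] w 0.157 g 48.9
5 x trans [-0.001, 0.001, -0.96] dr [0.0, 0.0, 0.0]
10 x trans [-0.935, -0.009, -0.051] dr [0.002, 0.001, 0.374]
4 x trans [0.0, 0.0, 0.85] dr [0.0, 0.0, 0.0]
```

Request:
jog_arm --translation '[[0,0,-0.96],[0,0,-0.96],[0,0,-0.96],[0,0,-0.96],[0,0,-0.96],[0,0,0]]' --dr '[[0,0,0],[0,0,0],[0,0,0],[0,0,0],[0,0,0],[0,0,0]]' --jaw '[0,0,0,0,0,0]'

```text
clock: 33.8
position: [0.5589, 0.0334, 0.1594]
ee_rot: [0.682, 0.731, 0.001, 0.002]
ft_force: [0.4, 0.1, -0.5]
grip_width: 0.157
grasp_force: 49.0
```

Request:
jog_arm --translation '[[-0.935,-0.009,-0.051],[-0.935,-0.009,-0.051],[-0.935,-0.009,-0.051],[-0.935,-0.009,-0.051],[-0.935,-0.009,-0.051],[-0.935,-0.009,-0.051],[-0.935,-0.009,-0.051],[-0.935,-0.009,-0.051],[-0.935,-0.009,-0.051],[-0.935,-0.009,-0.051]]' --dr '[[0,0,0.374],[0,0,0.374],[0,0,0.374],[0,0,0.374],[0,0,0.374],[0,0,0.374],[0,0,0.374],[0,0,0.374],[0,0,0.374],[0,0,0.374]]' --jaw '[0,0,0,0,0,0,0,0,0,0]'

```text
clock: 34.8
position: [0.5434, -0.2013, 0.1691]
ee_rot: [0.772, 0.635, -0.0, 0.0]
ft_force: [0.4, 0.7, -0.6]
grip_width: 0.153
grasp_force: 49.0
```

```bash
python3 - <<'E'
from h import *
C=np.array([.5445,-.1995])
seq((np.array([*C,.17]),tool(79,0)),(np.array([*C,.085]),tool(79,0)))
w=snap('wrist','w7');s=snap('scene','s7');t=snap('top','t7')
p,R=pose()
for z in(0,.037): print('exp bolt',z,[proj(c,p+R[:,2]*z).round(1) for c in(w,s,t)])
print('rim',proj(w,[*C,.079]),proj(s,[*C,.079]))
# bolt head in the scene view: dark pixels near the expected place
g=s['color'].max(2);u,v=proj(s,p+R[:,2]*.03).round().astype(int)
print(g[v-22:v+22:2,u-16:u+17:2])
# wrist: rows below the fingertips
g=w['color'].max(2);u,v=proj(w,p+R[:,2]*.037).round().astype(int);print(u,v);print(g[v-50:v+30:4,u-40:u+41:4])
E
```

```text
t 34.8 F [ 0.4  0.7 -0.6] w 0.153 g 49.0
1 x trans [0.08, 0.029, -0.036] dr [-0.006, 0.014, -0.028]
4 x trans [0.0, 0.0, 0.85] dr [0.0, 0.0, 0.0]
exp bolt 0 [array([317.8, 260.6]), array([216. , 181.4]), array([414. , 205.3])]
exp bolt 0.037 [array([317.7, 231.4]), array([218.1, 193.9]), array([410.7, 206. ])]
rim [318.92113508 200.53742399] [221.98852804 211.09004887]
[[198 202  45   6  13  14  13   1  88 188 183 186 191 195 195 196 190]
 [182 183 108   3   5   8   6  12  31 203 198 194 188 186 185 187 193]
 [175 179 192 188  19   7  10  24  17 197 186 195 201 205 205 199 190]
 [203 199 194 214  21   5   9  13  33 209 203 192 188 184 185 192 199]
 [194 196 199 215  52   3   7   4  46 188 188 188 197 209 203 193 189]
 [193 198 198 207  58   4   9   2  41 206 196 189 187 186 189 189 187]
 [198 201 206 165  99   6   6   2  40 184 191 192 183 181 183 186 193]
 [ 97   4   6  11  17  46  37  43 112 195 189 189 186 194 197 198 205]
 [ 13  13  14  13  12  57  34  49 102 192 195 204 206 206 205 205 205]
 [ 15  15  14  14  13  19  20  10  38 222 208 206 205 205 205 206 205]
 [ 15  15  15  15 
[... 1923 characters left out ...]
6 105 104  67  76  41  39  35  29  38  40  39  91  99 127 113
  113 114 116]
 [103 107 106 103 103  93  92  61  29  37  29  29  33  45  83  80 117 115
  115 115 115]
 [105 103 106 107 104  79  88  33  33  50  57  45  29  39  74  78 117 116
  116 115 113]
 [109 108 103 106 106  68  57  47  66  70  68  69  64  40  59  73 105 109
  116 118 114]
 [103 105 107  61  56  55  25  62  68  72  72  72  59  60  29  60  60  61
  112 116 114]
 [ 55  53  69  60  57  52  25  64  64  66  66  72  60  62  23  56  61  59
   68  72  67]
 [ 32  32  45  63  63  43  27  63  70  63  67  66  57  62  13  55  56  56
   31  35  39]
 [ 23  20  53  59  60  26  15  60  70  70  68  63  53  60  22  54  57  59
   36  24  15]]
```

By the wrist pixel values, the rim centre is at about (319,199) and the bolt head at about (319,231), hanging straight. That leaves it on line with the cup, so I'll lower and release.

Request:
jog_arm --translation '[[0.08,0.03,0.7],[0,0,0.7],[0,0,0.7],[0,0,0.7],[0,0,0.6],[0,0,0]]' --dr '[[0,0,0],[0,0,0],[0,0,0],[0,0,0],[0,0,0],[0,0,0]]' --jaw '[0,0,0,0,0,0]'

```text
clock: 35.55
position: [0.5437, -0.1968, 0.0818]
ee_rot: [0.771, 0.636, -0.001, -0.001]
ft_force: [-0.0, 0.3, -1.0]
grip_width: 0.162
grasp_force: 49.0
```

```bash
python3 - <<'E'
from h import *
o=manip.get_obs();print(o['position'],o['ft_force'],o['grasp_force'],o['grip_width'])
E
```

```text
[ 0.54369743 -0.19680606  0.08184781] [-0.01469761  0.30100887 -1.03466491] 49.00068998336792 0.16224702090690424
```

Request:
jog_arm --translation '[[0,0,0],[0,0,0],[0,0,0],[0,0,0],[0,0,0],[0,0,-0.8],[0,0,-1],[0,0,-1],[0,0,-1],[0,0,-1]]' --dr '[[0,0,0],[0,0,0],[0,0,0],[0,0,0],[0,0,0],[0,0,0],[0,0,0],[0,0,0],[0,0,0],[0,0,0]]' --jaw '[0.35,0.4,0.4,0.4,0.4,0.4,0.4,0.4,0.4,0.4]'

```text
clock: 36.55
position: [0.5448, -0.1976, 0.2052]
ee_rot: [0.772, 0.636, -0.0, 0.0]
ft_force: [1.0, -1.0, -0.2]
grip_width: 0.397
grasp_force: 0.0
```

```bash
python3 - <<'E'
from h import *
C=np.array([.5445,-.1985])
print(manip.get_obs()['clock'])
w=snap('wrist','w8');s=snap('scene','s8')
print('rim exp',proj(w,[*C,.079]),proj(s,[*C,.079]),'floor',proj(w,[*C,.007]))
u,v=proj(w,[*C,.079]).round().astype(int);g=w['color'].max(2);print(g[v-40:v+50:5,u-40:u+41:5])
u,v=proj(s,[*C,.079]).round().astype(int);g=s['color'].max(2);print(g[v-10:v+34:2,u-16:u+17:2])
# changes elsewhere since the start, scene view
d=(cv2.absdiff(s['color'],load('scene0')['color']).max(2)>60).astype(np.uint8)
n,l,st,ce=cv2.connectedComponentsWithStats(cv2.morphologyEx(d,cv2.MORPH_OPEN,np.ones((3,3))))
print([st[i].tolist() for i in range(1,n) if st[i,4]>25])
E
```

```text
36.55
rim exp [317.72033186 191.47605699] [222.37321472 211.00249694] floor [317.71029952 173.42978869]
[[112 112 113 107  62  67  54  60  60  55  59  65  67  64  82 110 110]
 [110 111 110 110  64  61  57  57  60  59  59  61  66  65 106 110 111]
 [112 112 112 102  57  64 116 146 140 151 130  73  63  65 106 110 111]
 [112 112 109  92 104 141  86  37  35  38  66 134 134  62 108 113 110]
 [111 112 106 115 120  66  44  29  33  34  38  66  86 140 109 108 110]
 [112 113  98 133  65  71  46  60  63  66  41  66  71  99 123 110 107]
 [114 100 134  56  68  68  49  55  70  70  53  67  66  56 139 112 110]
 [102 101 139  53  71  67  69  71  72  71  76  66  67  57 117 107 111]
 [101 101 131  57  64  62  69  77  72  70  69  63  56  54  90 105 107]
 [ 99  99 136  61  62  55  52  72  75  66  58  55  57  55  96 112 108]
 [103 102 137  59  62  61  59  62  57  59  57  54  59  53 131 112 110]
 [102 102 103  97  64  63  54  57  58  62  61  58  56  64 132 112 111]
 [101 103 102 141  76  61  60  61  60  61  59  56  60 141 110 115 112]
 [102 101 104 104 141 101  61  59  59  60  60  78 140 114 113 111 110]
 [
[... 1417 characters left out ...]
]
 [ 85  87  88  88  88  68  63  57  52  51  50  52  51  53  49  46  55]
 [ 86  86  85  86  88  70  64  57  52  51  50  51  51  53  49  49  56]
 [105 108  88  87  85  69  65  59  55  50  51  51  51  51  50  56  56]
 [105 107 105 107 108 113  70  57  50  48  48  50  49  53  53  47  49]
 [104 105 104 105 107 106 105 111 112 117 119 118 116 116 113 111 110]
 [104 105 105 104 105 107 108 107 108 108 104 106 107 104 107 108 109]]
[[194, 116, 30, 56, 848], [363, 130, 84, 15, 760], [318, 133, 62, 10, 328], [335, 144, 24, 11, 153], [357, 144, 10, 14, 81], [292, 147, 83, 94, 3408], [368, 147, 6, 6, 29], [380, 153, 29, 28, 502], [304, 202, 16, 19, 151], [213, 206, 21, 9, 137], [274, 218, 31, 29, 510]]
```

```bash
python3 -c "
from workcell import manip
print(manip.hand_in())"
```

```text
the job is handed in; nothing more can be done
None
```

The job is handed in at about 37 s of the 67 s: the cup stands mouth-up in the tray's empty compartment, and the last wrist picture shows the small hex bolt inside it, standing on its head. The bolt was released from about 40 mm above the cup's floor, and I saw no sign that anything else was touched.

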